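Shut the air, load the dowel feeder and re-arm it

ROBOT

A 6-joint arm with a two-finger parallel gripper is mounted at the origin on the work surface. World frame = base frame: x ahead of the robot, y to its left, z up, the work surface at z = 0. Lengths are in m, angles in rad, forces in N, time in s.
With the tool pointing down it reaches from about 0.425 to 0.95 m from the base axis. Payload 3.5 kg.
Tool frame: the origin (TCP) lies at the very end of the fingers, on their centre line; the grasp point (between the pads) lies bot.grasp_offset behind it (bot.grasp_offset is the distance from the TCP to the grasp point, in m); x points along the fingers, y is the direction in which the jaws open and shut, and the axes are right-handed (so a half turn about x gives the same grasp; the last joint's range is limited). The gripper opens to 85 mm and grips with 20 to 120 N. Pads are 22 mm wide; open, the fingers measure 114 mm over their backs; the gripper's body (76 mm by 85 mm) begins 54 mm behind the grasp point. The pads swing forward as they close: fully open they stand 13 mm farther back than shut.
Start: joints at [0.952, 0.286, 1.577, -0, 1.279, -0.15], TCP at [0.305, 0.602, 0.231] pointing down, gripper open.
Joint ranges: [-2.77, 2.77], [-0.9, 2.22], [0.21, 2.48], [-1.53, 4.67], [0.24, 2.81], [-2.84, 2.84]. Speed limits (rad/s): [2.79, 2.79, 3.14, 3.14, 3.14, 3.14].

INTERFACE

Orientations are given as a unit quaternion [x, y, z, w].
In Python, from plant import bot gives the robot as it stands. The module is installed in compiled form; this text tells all that it offers.
- The arm moves only by the shell command python3 -m creep 'ROWS'. ROWS is JSON, a list of rows, each an object with "xyz": the shift along the tool's x, y, z in cm, a list of three; "turn": the turn, a rotation vector about the tool's x, y, z in degrees, a list of three; "jaw": the opening in per cent of the stroke, from 0 (shut) to 100 (fully open). In form: [{"xyz": [x, y, z], "turn": [ax, ay, az], "jaw": jaw}, ...]. A call has 1 to 12 rows; each row is the pose to reach, as a shift and turn from the pose measured when the call began, along the tool's axes at that moment; what a row does not reach only later rows make up. A row lasts 1/8 s, in which the tool goes at most 62.5 mm and 10.7 degrees, less where a joint would pass 70% of its speed; a pose out of reach is approached as far as the arm can. A call with a gripper value outside its range is refused whole. The fingers move at their own pace and stop on an object; the grip force is fixed at half the most. Time passes only in rows, so rows that repeat a pose let the fingers close. It gives the time, the measured TCP pose, the force and the opening at its end, in the units of the state.
- bot.read_state(): the state, without advancing time (a new reading comes with each control period).
- bot.capture(name): name is "scene" or "top" or "wrist"; returns (picture, depth): 400x640x3 uint8, red, green, blue; 400x640 float32, m along the optical axis (not along the pixel's ray), 0 where there is no reading.
- bot.get_calibration(name): a dict with "fx", "fy", "cx", "cy" (pixels), "cam_to_world" (4x4, takes a point from camera to world coordinates). Camera axes: x right, y up, looking along -z (the intrinsics and any distortion apply to the point x, -y, -z); pixel columns grow to the right and rows downward; lengths in m; the calibration is good to about 2 mm. A picture is of the moment at which its call begins: read the wrist's pose just before it. get_calibration takes no time and is no camera call; for the wrist camera it gives the pose at the moment of the call.
- bot.sign_off(): hands the job in, once; it reports no verdict.
The state is a dict: "time_s": time; "joint_positions": joint angles; "qvel": joint speeds; "tau": joint torques, N m; "tcp_pos": TCP position; "orientation": TCP orientation; "ft_force": force on the tool from outside, world axes, zero at the start; "wrist_torque": the same for the moment, N m; "grip_width": finger opening in m.
Only numpy, scipy, OpenCV 4.12 (cv2) and the standard library are available. Lean on these libraries where they do the work, as an engineer would, in place of code of your own. Each camera call takes 0.05 s, during which the arm holds its last target.

TASK

First shut the feeder's air by turning the one bar-handled valve on the bank clockwise to its stop, about a quarter turn, without touching the round knobs beside it. Then lay every dowel crosswise in the open part of the feeder track and, with the wooden pusher held in the gripper, roll them gently along until all lie wholly under the guard bars (no fingers on them in there), and stand the pusher back upright on its black parking board. Last, press the bar knob on the separate grey box fully down and, holding it down, turn it clockwise to its stop, then let it spring up; leave the valve shut and everything else on the bench in its place.

Things in the scene. Friction and masses are not known exactly. Their poses are not given: they have to be found in the camera images.
- track: aluminium feeder track, fixed. x axis = direction in which dowels travel, z up, origin at bench height on the centre line. Floor top 8 mm above the bench, from x = -185 mm (open entrance, no end wall) to the stop face at x = +210 mm. Side rails 90 mm apart inside, 10 mm thick, tops 30 mm above the bench. Open loading part: x = -185 to +80 mm. A dowel lying in it has its centre 21 mm above the bench
- track_guard (a point): middle of the guard's entrance, on the track floor, axes as the track's. Guard: for the last 130 mm before the stop the sides rise to 54 mm above the bench; a cross bar at the entrance and two 6 mm rods along the track, 18 mm either side of the centre line, cover it 54 to 62 mm above the bench. A dowel is wholly under it when its centre is 13 mm or more past this point
- track_stop (a point): foot of the stop face that ends the track, on the track floor. Beyond it a grey housing 50 mm long, 74 mm high, with two upright stubs reaching 122 mm above the bench
- valve (a joint): the bar-handled air valve on the bank, one of the two middle controls of the row of four. 0 = open (bar at right angles to the row), grows clockwise seen from above, stop at 1.6 rad = shut. It starts between 0.1 and 0.4 rad; friction 0.06 N m, it stays where it is left. Count it as shut above 1.35 rad
- valve_grip (a point): centre of the valve's bar handle, on its axis, 87 mm above the bench: black bar 36 mm long, 14 mm thick, top 7 mm above this point, on a disc 38 mm across whose top is 17 mm below this point. x axis along the bar (turns with it), z up. Neighbours' axes are 60 mm away on either side (43 mm to their flanks), their tops 90 mm above the bench
- bank: grey steel valve bank, fixed, 90 mm deep (x) by 250 mm long (y) by 50 mm high; origin at the centre of its underside. On its top a row of four controls along y at -90, -30, +30 and +90 mm: three round knobs and the bar-handled valve
- reg1_mark (a point): white index mark on the top face of a round black fluted regulator knob of the bank, 34 mm in diameter, a neighbour that must not be touched or turned. The knob's axis is 14 mm from this mark along the +x axis given here (it turns with the knob); top 90 mm above the bench. It turns easily
- reg2_mark (a point): white index mark on the top face of a round black fluted regulator knob of the bank, 34 mm in diameter, a neighbour that must not be touched or turned. The knob's axis is 14 mm from this mark along the +x axis given here (it turns with the knob); top 90 mm above the bench. It turns easily
- reg3_mark (a point): white index mark on the top face of a round black fluted regulator knob of the bank, 34 mm in diameter, a neighbour that must not be touched or turned. The knob's axis is 14 mm from this mark along the +x axis given here (it turns with the knob); top 90 mm above the bench. It turns easily
- dowel1_center (a point): loose hardwood dowel, smooth and waxed (slippery), a solid cylinder 26 mm in diameter and 80 mm long, 35 g; this point is its centre, its x axis runs along the dowel. It starts lying on the bench. Three or four dowels are present in a run; an absent one reads None
- dowel2_center (a point): loose hardwood dowel, smooth and waxed (slippery), a solid cylinder 26 mm in diameter and 80 mm long, 35 g; this point is its centre, its x axis runs along the dowel. It starts lying on the bench. Three or four dowels are present in a run; an absent one reads None
- dowel3_center (a point): loose hardwood dowel, smooth and waxed (slippery), a solid cylinder 26 mm in diameter and 80 mm long, 35 g; this point is its centre, its x axis runs along the dowel. It starts lying on the bench. Three or four dowels are present in a run; an absent one reads None
- dowel4_center (a point): loose hardwood dowel, smooth and waxed (slippery), a solid cylinder 26 mm in diameter and 80 mm long, 35 g; this point is its centre, its x axis runs along the dowel. It starts lying on the bench. Three or four dowels are present in a run; an absent one reads None
- pusher_grip (a point): grasp point of the loose wooden pusher (160 g): on its upright handle, 58 mm above its underside, z up, x forward. Handle 40 mm along x, 18 mm thick along y, top 20 mm above this point, sides free to 44 mm below it. It stands stably by itself and starts on its board
- pusher_blade (a point): middle of the foot of the pusher's flat blade face, 85 mm ahead (x) of the handle, at the underside. Blade 60 mm wide (y), 26 mm high; a foot 60 mm wide and 14 mm thick runs from it back to 25 mm behind the handle's middle. Blade and foot fit between the rails and under the guard; the handle does not
- board_spot (a point): point on top of the black parking board (fixed, 4 mm thick, 120 mm wide in y, from x = -55 to +110 mm of this point) above which the pusher's handle belongs; x axis = the way the pusher's blade points when neatly parked (either way will do)
- plunger (a joint): how far the re-arm knob is pressed down: 0 = up, 7 mm (0.007) = fully down; spring force 2.4 N at the start of the stroke, 8 N at the end; springs up when let go
- rearm (a joint): turn of the re-arm knob, clockwise from above positive, stop at 1.25 rad; it starts between 0 and 0.15 rad and stays where it is left; friction 0.05 N m
- rearm_grip (a point): centre of the re-arm knob's bar, on its turning axis, 89 mm above the bench when up: black bar 44 mm long, 14 mm thick, 34 mm tall, top 11 mm above this point, on an 8 mm high disc 48 mm across whose top is 22 mm below this point. x axis along the bar (turns with it). It sits on a free-standing fixed grey box 80 by 80 by 45 mm
- glue: white glue bottle, loose bystander, 56 mm across, 150 mm tall, origin under its centre
- offcut: wooden offcut 120 x 45 x 22 mm, loose bystander, origin under its centre
- mallet: hammer, loose bystander, lying
- square: try square, loose bystander, lying, stock 120 mm, steel blade 150 mm
- tape: grey tape-measure case 65 x 35 x 62 mm, loose bystander
Mind the look-alikes: they are no part of the job. What is meant by the part that bears pusher_grip is not green, and is the larger of those in its own colour.

How it is judged:
On the way, in this order (a step that is already met when the one before it is completed fails the run):
1. the bar-handled valve is shut (value of joint valve above 1.35 rad), for 0.2 s.
2. all dowels lie in the track wholly under the guard (x of dowel1_center in the frame of track between 0.092 and 0.215 m and y of dowel1_center in the frame of track between -0.02 and 0.02 m and z of each of dowel1_center, dowel2_center, dowel3_center, dowel4_center in the frame of track below 0.03 m and x of dowel2_center in the frame of track between 0.092 and 0.215 m and y of dowel2_center in the frame of track between -0.02 and 0.02 m and x of dowel3_center in the frame of track between 0.092 and 0.215 m and y of dowel3_center in the frame of track between -0.02 and 0.02 m and x of dowel4_center in the frame of track between 0.092 and 0.215 m and y of dowel4_center in the frame of track between -0.02 and 0.02 m), for 0.2 s.
3. the pusher stands back on its board (horizontal distance between pusher_grip and board_spot below 0.04 m and angle between pusher_grip's own z axis and vertical below 0.1 rad and z of pusher_grip in the frame of board_spot below 0.064 m and contact force between the fingers and pusher below 0.2 N), for 0.2 s.
4. the re-arm knob is pressed down, not yet turned (value of joint plunger above 0.0045 m and value of joint rearm below 0.3 rad), for 0.1 s.
5. it is turned clockwise while held down (value of joint plunger above 0.004 m and value of joint rearm above 1.08 rad), for 0.1 s.
At the end, for the whole second after the job is handed in: Valve past 1.35 rad; every dowel at rest on the track floor, centre 92 to 215 mm along the track and within 20 mm of its centre line; pusher upright (0.1 rad) at rest on its board, handle within 40 mm of the spot; re-arm knob past 1.05 rad and sprung up to within 1.5 mm (all of step 2 and value of joint valve above 1.35 rad and value of joint plunger below 0.0015 m and value of joint rearm above 1.05 rad and horizontal distance between pusher_grip and board_spot below 0.04 m and angle between pusher_grip's own z axis and vertical below 0.1 rad and z of pusher_grip in the frame of board_spot below 0.064 m and linear speed of each of dowel1, dowel2, dowel3, dowel4, pusher below 0.02 m/s); the robot touches nothing.
It fails at once if the robot touches a round knob of the bank (over 1 N), or turns one so that its mark moves more than 5 mm (contact force between any of the fingers, the arm and reg1 above 1 N or contact force between any of the fingers, the arm and reg2 above 1 N or contact force between any of the fingers, the arm and reg3 above 1 N or distance of any of reg1_mark, reg2_mark, reg3_mark from where it was at the start of the episode above 0.005 m).
It fails at once if fingers touch a dowel under the guard ((x of dowel1_center in the frame of track between 0.092 and 0.215 m and y of dowel1_center in the frame of track between -0.045 and 0.045 m and z of dowel1_center in the frame of track below 0.045 m and contact force between the fingers and dowel1 above 0.5 N) or (x of dowel2_center in the frame of track between 0.092 and 0.215 m and y of dowel2_center in the frame of track between -0.045 and 0.045 m and z of dowel2_center in the frame of track below 0.045 m and contact force between the fingers and dowel2 above 0.5 N) or (x of dowel3_center in the frame of track between 0.092 and 0.215 m and y of dowel3_center in the frame of track between -0.045 and 0.045 m and z of dowel3_center in the frame of track below 0.045 m and contact force between the fingers and dowel3 above 0.5 N) or (x of dowel4_center in the frame of track between 0.092 and 0.215 m and y of dowel4_center in the frame of track between -0.045 and 0.045 m and z of dowel4_center in the frame of track below 0.045 m and contact force between the fingers and dowel4 above 0.5 N)).
It fails at once if a dowel shoots along under the guard faster than 0.4 m/s ((x of dowel1_center in the frame of track between 0.092 and 0.215 m and y of dowel1_center in the frame of track between -0.045 and 0.045 m and z of dowel1_center in the frame of track below 0.045 m and linear speed of dowel1 above 0.4 m/s) or (x of dowel2_center in the frame of track between 0.092 and 0.215 m and y of dowel2_center in the frame of track between -0.045 and 0.045 m and z of dowel2_center in the frame of track below 0.045 m and linear speed of dowel2 above 0.4 m/s) or (x of dowel3_center in the frame of track between 0.092 and 0.215 m and y of dowel3_center in the frame of track between -0.045 and 0.045 m and z of dowel3_center in the frame of track below 0.045 m and linear speed of dowel3 above 0.4 m/s) or (x of dowel4_center in the frame of track between 0.092 and 0.215 m and y of dowel4_center in the frame of track between -0.045 and 0.045 m and z of dowel4_center in the frame of track below 0.045 m and linear speed of dowel4 above 0.4 m/s)).
It fails at once if a bystander is moved more than 40 mm (distance of any of glue, offcut, mallet, square, tape from where it was at the start of the episode above 0.04 m).
Of dowel1, dowel2, dowel3, dowel4 only 3 to 4 are there at a start; the rules pass over those that are not, and their reading is None.
At some moment in a run one of pusher may be knocked a few centimetres aside while the robot is not near it.
Once in a run the grip may slacken for a moment while it holds something.
It also fails if it takes over 210 s, if anything falls off the work surface, if the arm or the gripper's body presses on something with over 40 N, if the wrist force passes 120 N, or if a joint passes its speed limit or range.

## Working session

There is one attempt and no reset: what is moved stays moved. The work goes in short steps, Python scripts to look and compute and a shell command to move; the robot and the scene stay as the last step left them, time stands still between calls to the robot, and variables do not carry over. Pictures are saved under pics/ and viewed, and the job is handed in when it is done.

```bash
mkdir -p pics; cat > h.py <<'E'
import numpy as np,cv2
from plant import bot
from scipy.spatial.transform import Rotation as R
def snap(name,out):
    c=bot.get_calibration(name)
    p,d=bot.capture(name)
    cv2.imwrite(f'pics/{out}.png',p[:,:,::-1]); np.savez(f'pics/{out}.npz',p=p,d=d,T=c['cam_to_world'],k=[c['fx'],c['fy'],c['cx'],c['cy']],**({'dist':c['dist']} if 'dist' in c else {}))
    return p,d,c
def load(out): return np.load(f'pics/{out}.npz')
def w(out,u,v,z=None):
    f=load(out);fx,fy,cx,cy=f['k'];T=f['T']
    r=np.array([(u-cx)/fx,-(v-cy)/fy,-1])
    if z is None:
        d=f['d'][int(round(v)),int(round(u))]; return (T@np.append(r*d,1))[:3]
    rw=T[:3,:3]@r;o=T[:3,3]; return o+rw*(z-o[2])/rw[2]
def crop(out,u0,v0,u1,v1,s,new):
    im=cv2.imread(f'pics/{out}.png')[v0:v1,u0:u1]; cv2.imwrite(f'pics/{new}.png',cv2.resize(im,None,fx=s,fy=s,interpolation=cv2.INTER_CUBIC))
def st():
    s=bot.read_state(); r=R.from_quat(s['orientation']).as_matrix()
    print('t',round(s['time_s'],2),'tcp',np.round(s['tcp_pos'],4),'grip',round(s['grip_width'],4),'F',np.round(s['ft_force'],1)); print(np.round(r,3)); return s
def go(p,yaw=None):
    """print tool shift (cm) and turn (deg) to TCP position p with tool down and jaw axis (tool y) at world angle yaw (deg), mod 180"""
    s=bot.read_state(); M=R.from_quat(s['orientation']).as_matrix()
    sh=M.T@(np.array(p)-s['tcp_pos'])*100
    best=None
    if yaw is not None:
        for k in (0,180):
            a=np.radians(yaw+k); y=np.array([np.cos(a),np.sin(a),0]);x=np.array([0,0,-1.]);z=np.cross(x,y)
            t=R.from_matrix(M.T@np.c_[x,y,z]).as_rotvec()*180/np.pi
            print('shift cm',np.round(sh,2),'turn',np.round(t,1),'j6',round(s['joint_positions'][5],2))
    else: print('shift cm',np.round(sh,2))
E
python3 - <<'E'
from h import *
s=st(); print(bot.grasp_offset,s['joint_positions'])
for n in('scene','top','wrist'):
    p,d,c=snap(n,n+'0'); print(n,{k:(np.round(v,3) if not isinstance(v,str) else v) for k,v in c.items()})
E
```

```text
t 0.0 tcp [0.3046 0.6017 0.2299] grip 0.0854 F [-0.1 -0.3 -0.1]
[[-0.001  0.452  0.892]
 [-0.002  0.892 -0.452]
 [-1.    -0.002 -0.   ]]
0.0187 [ 9.52016260e-01  2.87205630e-01  1.57814932e+00 -1.89330105e-05
  1.27862634e+00 -1.50027694e-01]
scene {'fx': np.float64(404.854), 'fy': np.float64(404.854), 'cx': np.float64(318.998), 'cy': np.float64(203.623), 'cam_to_world': array([[-0.296, -0.539,  0.789,  1.441],
       [ 0.955, -0.146,  0.258,  0.329],
       [-0.024,  0.83 ,  0.558,  0.756],
       [ 0.   ,  0.   ,  0.   ,  1.   ]])}
top {'fx': np.float64(468.768), 'fy': np.float64(468.768), 'cx': np.float64(326.931), 'cy': np.float64(192.686), 'cam_to_world': array([[-0.029,  0.994, -0.106,  0.341],
       [-1.   , -0.029,  0.008,  0.023],
       [ 0.005,  0.107,  0.994,  1.47 ],
       [ 0.   ,  0.   ,  0.   ,  1.   ]])}
wrist {'fx': np.float64(355.863), 'fy': np.float64(355.863), 'cx': np.float64(316.371), 'cy': np.float64(198.691), 'cam_to_world': array([[ 0.451, -0.845, -0.286,  0.231],
       [ 0.892,  0.427,  0.146,  0.641],
       [-0.001, -0.322,  0.947,  0.373],
       [ 0.   ,  0.   ,  0.   ,  1.   ]])}
```

View pics/scene0.png

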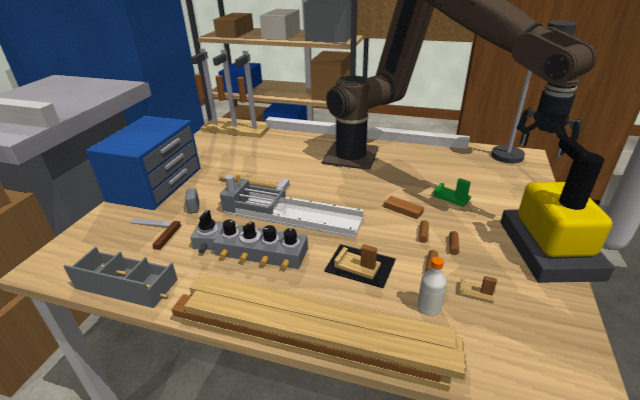

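View pics/top0.png

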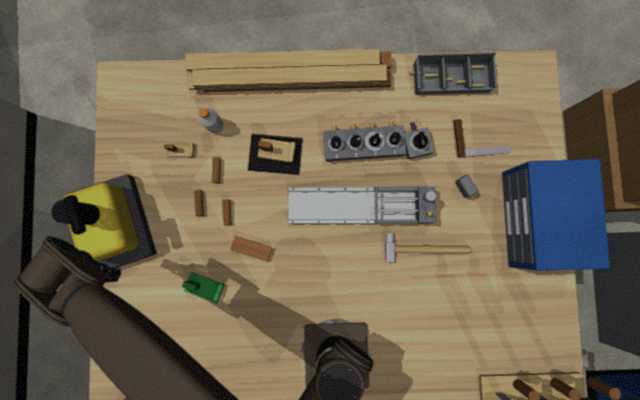

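View pics/wrist0.png

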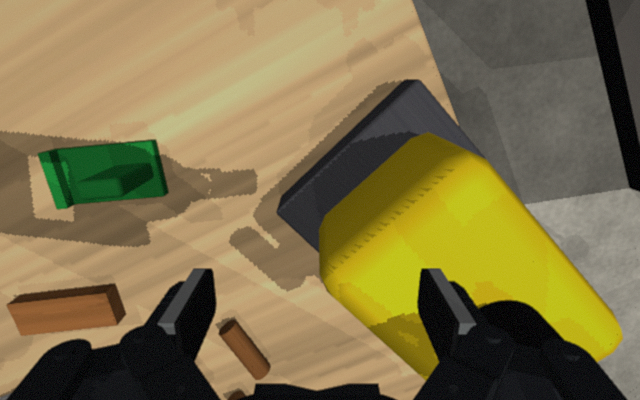

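```bash
python3 - <<'E'
from h import *
crop('top0',310,110,450,165,5.5,'c1'); crop('scene0',180,160,400,290,3.6,'c2'); crop('top0',150,100,310,235,5,'c3')
E
```

```text
(no output)
```

View pics/c1.png

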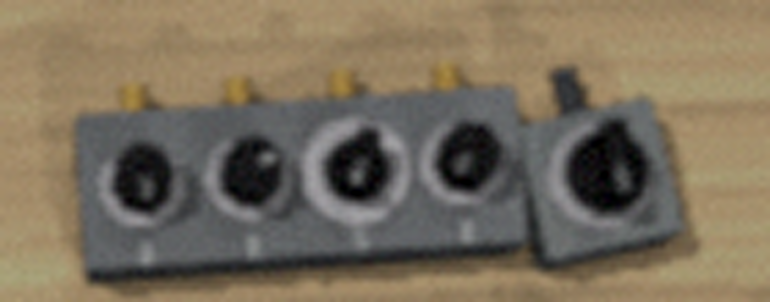

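View pics/c2.png

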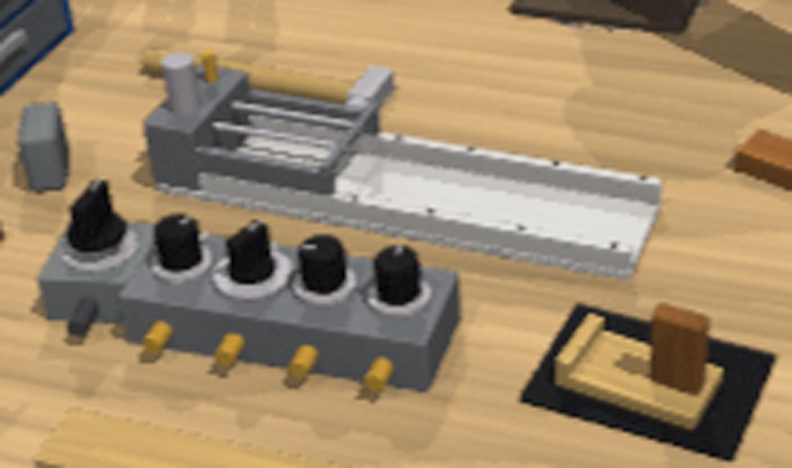

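View pics/c3.png

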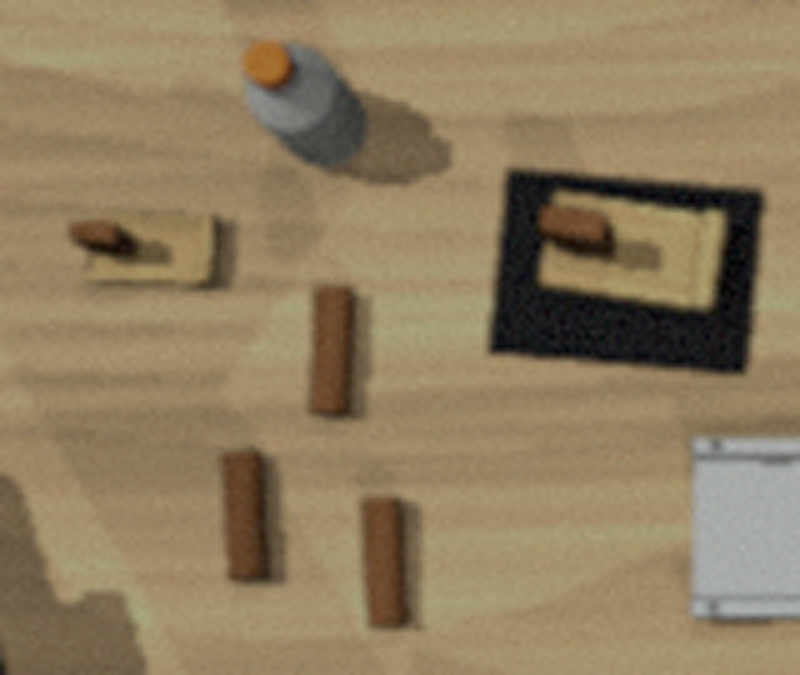

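```bash
python3 - <<'E'
from h import *
P=dict(valve=(375.5,140.5,.087),rearm=(420,141,.089),rk_r=(395.5,139,.09),rk_m=(355.5,141.5,.09),rk_l=(336.5,142,.09),
 d1a=(216.5,158,.02),d1b=(216,181,.02),d2a=(198.5,191,.02),d2b=(199.5,215,.02),d3a=(226.5,200,.02),d3b=(227.5,225,.02),
 bTL=(252,134.5,.004),bTR=(302,138,.004),bBL=(249,170,.004),bBR=(299,174,.004),
 tTL=(289,188,.03),tBL=(289,223,.03),gT=(376,187,.03),gB=(376,223,.03),
 bladeT=(295,142,.026),bladeB=(293,161,.026),footTL=(260,139,.014),footBL=(258,157,.014),glue=(215,132,.0),small=(172,148,.05),offc=(251,247,.022),green=(205,287,.05),
 )
for k,(u,v,z) in P.items(): print(k,np.round(w('top0',u,v,z),3),np.round(w('top0',u,v),3))
E
```

```text
valve [ 0.642 -0.138  0.087] [ 0.64  -0.137  0.096]
rearm [ 0.637 -0.271  0.089] [ 0.634 -0.269  0.099]
rk_r [ 0.645 -0.198  0.09 ] [ 0.645 -0.198  0.089]
rk_m [ 0.64  -0.078  0.09 ] [ 0.642 -0.078  0.084]
rk_l [ 0.64  -0.021  0.09 ] [ 0.641 -0.021  0.087]
d1a [0.615 0.355 0.02 ] [0.615 0.354 0.021]
d1b [0.543 0.357 0.02 ] [0.543 0.357 0.017]
d2a [0.513 0.411 0.02 ] [0.512 0.41  0.024]
d2b [0.438 0.408 0.02 ] [0.438 0.409 0.014]
d3a [0.482 0.324 0.02 ] [0.482 0.324 0.022]
d3b [0.405 0.322 0.02 ] [ 0.406  0.327 -0.004]
bTL [0.691 0.245 0.004] [0.69  0.244 0.008]
bTR [0.675 0.086 0.004] [ 0.676  0.086 -0.001]
bBL [0.577 0.256 0.004] [0.577 0.256 0.001]
bBR [0.56  0.098 0.004] [0.56  0.098 0.002]
tTL [0.513 0.129 0.03 ] [0.513 0.129 0.032]
tBL [0.405 0.131 0.03 ] [0.406 0.133 0.   ]
gT [ 0.508 -0.14   0.03 ] [ 0.505 -0.137  0.057]
gB [ 0.397 -0.136  0.03 ] [ 0.398 -0.139 -0.001]
bladeT [0.658 0.107 0.026] [0.663 0.109 0.004]
bladeB [0.598 0.115 0.026] [0.601 0.116 0.007]
footTL [0.673 0.218 0.014] [0.672 0.218 0.019]
footBL [0.616 0.226 0.014] [ 0.619  0.228 -0.004]
glue [0.703 0.364 0.   ] [0.699 0.36  0.017]
small [0.645 0.484 0.05 ] [0.644 0.482 0.055]
offc [0.335 0.25  0.022] [0.335 0.25  0.021]
green [0.221 0.384 0.05 ] [0.218 0.392 0.016]
```

```bash
python3 - <<'E'
from h import *
go((0.57,-0.12,0.2),64)
E
```

```text
shift cm [  3.1  -52.39  56.29] turn [-0.9 -0.   0.1] j6 -0.15
shift cm [  3.1  -52.39  56.29] turn [179.1   0.2   0. ] j6 -0.15
```

```bash
python3 -m creep '[{"xyz":[0.3,-4.4,4.7],"turn":[0,0,0],"jaw":60},{"xyz":[0.6,-8.8,9.4],"turn":[0,0,0],"jaw":35},{"xyz":[0.8,-13.2,14.1],"turn":[0,0,0],"jaw":35},{"xyz":[1.1,-17.6,18.8],"turn":[0,0,0],"jaw":35},{"xyz":[1.4,-22,23.5],"turn":[0,0,0],"jaw":35},{"xyz":[1.7,-26.4,28.2],"turn":[0,0,0],"jaw":35},{"xyz":[2,-30.8,32.9],"turn":[0,0,0],"jaw":35},{"xyz":[2.3,-35.2,37.6],"turn":[0,0,0],"jaw":35},{"xyz":[2.6,-39.6,42.3],"turn":[0,0,0],"jaw":35},{"xyz":[2.9,-44,47],"turn":[0,0,0],"jaw":35},{"xyz":[3.1,-48,51.5],"turn":[0,0,0],"jaw":35},{"xyz":[3.1,-52.4,56.3],"turn":[0,0,0],"jaw":35}]'; python3 - <<'E'
from h import *
st()
E
```

```text
time_s: 1.65
tcp_pos: [0.5631, -0.1032, 0.1997]
orientation: [0.164, 0.688, -0.165, 0.687]
ft_force: [1.0, 0.4, 0.2]
grip_width: 0.0299
t 1.65 tcp [ 0.5631 -0.1032  0.1997] grip 0.0299 F [1.  0.4 0.2]
[[-0.001  0.452  0.892]
 [-0.001  0.892 -0.452]
 [-1.    -0.002 -0.001]]
```

```bash
python3 -m creep '[{"xyz":[0,0,0],"turn":[0,0,0],"jaw":35}]';python3 - <<'E'
from h import *
snap('wrist','w1'); snap('top','top1'); st()
E
```

```text
time_s: 1.78
tcp_pos: [0.5638, -0.107, 0.1994]
orientation: [0.165, 0.688, -0.167, 0.687]
ft_force: [0.2, 1.1, 0.4]
grip_width: 0.0299
t 1.88 tcp [ 0.5627 -0.1036  0.1991] grip 0.03 F [-0.2 -0.1 -1. ]
[[-0.003  0.454  0.891]
 [-0.     0.891 -0.454]
 [-1.    -0.001 -0.003]]
```

View pics/w1.png

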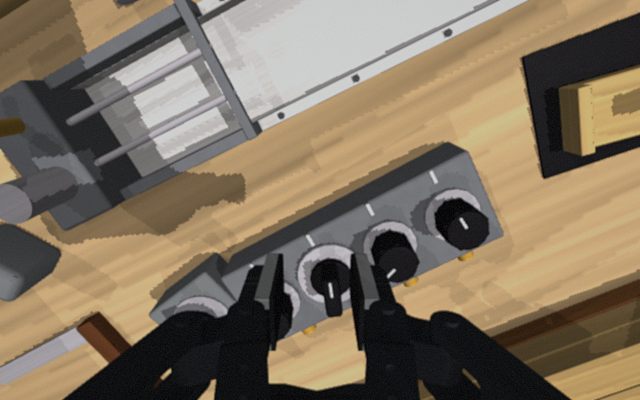

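View pics/top1.png

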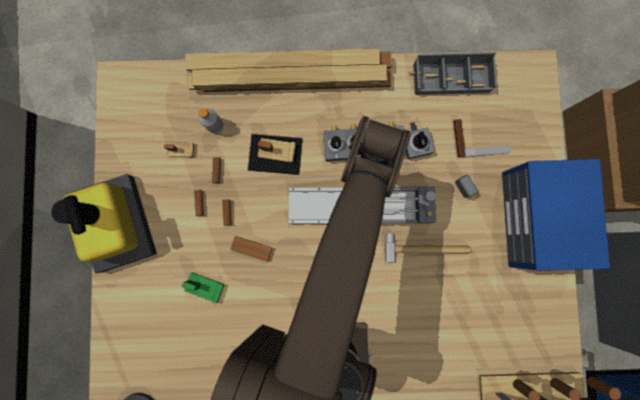

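```bash
python3 - <<'E'
from h import *
crop('w1',230,180,510,350,2.8,'c4')
E
```

```text
(no output)
```

View pics/c4.png

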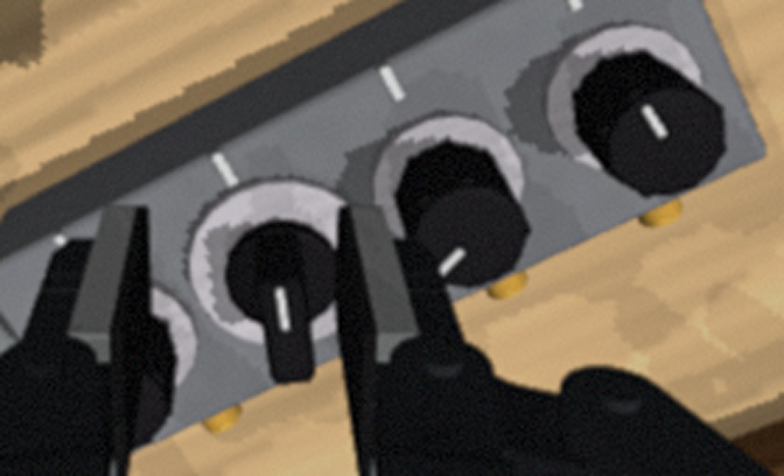

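```bash
python3 - <<'E'
from h import *
f=lambda a,b,z:w('w1',a/2.8+230,b/2.8+180,z)
k4=f(668,140,.09);k3=f(473,232,.09);print(k4,k3,'axis',2*k3-k4, np.linalg.norm(k4-k3))
a=f(279,290,.094);b=f(286,330,.094);e=f(292,376,.094);print(a,b,e)
d=(b-a)[:2];print('bar yaw',np.degrees(np.arctan2(d[1],d[0])),'row',np.degrees(np.arctan2(*(k3-k4)[[1,0]])))
# index ticks on bank z=.05
t=[f(*q,.05) for q in((575,2),(392,84),(225,169),(62,240))];print(np.round(t,4))
print('axis from end', e[:2]-0.018*d/np.linalg.norm(d))
# ring ellipse center, white at z .05+
print(f(282,262,.052), f(452,185,.052),f(622,98,.052))
E
```

```text
[ 0.64272076 -0.01413573  0.09      ] [ 0.64457786 -0.07312378  0.09      ] axis [ 0.64643497 -0.13211183  0.09      ] 0.05901727623417692
[ 0.63406961 -0.12981497  0.094     ] [ 0.64696834 -0.13396077  0.094     ] [ 0.66201301 -0.13942542  0.094     ]
bar yaw -17.81800243646832 row -88.19676864082874
[[ 0.6103 -0.0156  0.05  ]
 [ 0.6092 -0.0762  0.05  ]
 [ 0.6114 -0.1363  0.05  ]
 [ 0.6097 -0.1963  0.05  ]]
axis from end [ 0.64487642 -0.13391752]
[ 0.64926104 -0.13465809  0.052     ] [ 0.64895402 -0.07330801  0.052     ] [ 0.6454806  -0.01408922  0.052     ]
```

```bash
python3 - <<'E'
from h import *
go((0.645,-0.134,0.15),72)
E
```

```text
shift cm [4.88 1.03 8.73] turn [-9.  -0.2  0.1] j6 -1.46
shift cm [4.88 1.03 8.73] turn [1.71e+02 1.00e-01 2.00e-01] j6 -1.46
```

```bash
python3 -m creep '[{"xyz":[0,0.5,4.5],"turn":[-9,0,0],"jaw":35},{"xyz":[0.5,1,8.7],"turn":[-9,0,0],"jaw":35},{"xyz":[2.5,1,8.7],"turn":[-9,0,0],"jaw":35},{"xyz":[4.9,1,8.7],"turn":[-9,0,0],"jaw":35},{"xyz":[4.9,1,8.7],"turn":[-9,0,0],"jaw":35}]';python3 - <<'E'
from h import *
st();snap('wrist','w2'); go((0.645,-0.134,0.074),72)
E
```

```text
time_s: 2.5
tcp_pos: [0.6416, -0.1315, 0.1461]
orientation: [0.11, 0.702, -0.109, 0.695]
ft_force: [0.2, 0.1, -0.0]
grip_width: 0.0301
t 2.5 tcp [ 0.6416 -0.1315  0.1461] grip 0.0301 F [ 0.2  0.1 -0. ]
[[-0.01   0.307  0.952]
 [ 0.003  0.952 -0.307]
 [-1.    -0.    -0.011]]
shift cm [ 7.41 -0.1   0.31] turn [ 0.1 -0.4  0. ] j6 -1.61
shift cm [ 7.41 -0.1   0.31] turn [-1.799e+02 -1.000e-01 -6.000e-01] j6 -1.61
```

View pics/w2.png

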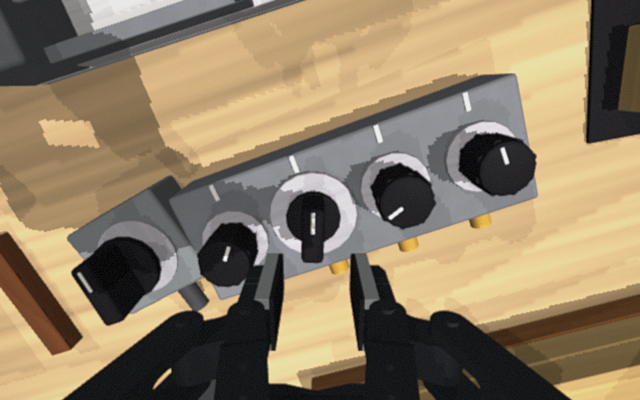

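```bash
python3 - <<'E'
from h import *
print(w('w2',313,261,.094),w('w2',313,213,.094),w('w2',313,232,.094))
E
python3 -m creep '[{"xyz":[2,0,0.3],"turn":[0,0,0],"jaw":35},{"xyz":[4.5,0,0.3],"turn":[0,0,0],"jaw":35},{"xyz":[6,0,0.3],"turn":[0,0,0],"jaw":35},{"xyz":[7,0,0.3],"turn":[0,0,0],"jaw":35},{"xyz":[7.2,0,0.3],"turn":[0,0,0],"jaw":35}]'
```

```text
[ 0.66331387 -0.13929389  0.094     ] [ 0.63334619 -0.12954885  0.094     ] [ 0.64488093 -0.13329977  0.094     ]
time_s: 3.18
tcp_pos: [0.645, -0.1329, 0.0756]
orientation: [0.11, 0.701, -0.11, 0.696]
ft_force: [0.6, -0.3, 0.1]
grip_width: 0.0298
```

```bash
python3 -m creep '[{"xyz":[0,0,0],"turn":[0,0,0],"jaw":10},{"xyz":[0,0,0],"turn":[0,0,0],"jaw":5},{"xyz":[0,0,0],"turn":[0,0,0],"jaw":5}]'
```

```text
time_s: 3.55
tcp_pos: [0.6449, -0.1349, 0.0765]
orientation: [0.109, 0.701, -0.111, 0.696]
ft_force: [-2.0, -4.2, -0.3]
grip_width: 0.0127
```

```bash
python3 -m creep '[{"xyz":[0,0,0],"turn":[7,0,0],"jaw":5},{"xyz":[0,0,0],"turn":[15,0,0],"jaw":5},{"xyz":[0,0,0],"turn":[24,0,0],"jaw":5},{"xyz":[0,0,0],"turn":[33,0,0],"jaw":5},{"xyz":[0,0,0],"turn":[42,0,0],"jaw":5},{"xyz":[0,0,0],"turn":[50,0,0],"jaw":5},{"xyz":[0,0,0],"turn":[58,0,0],"jaw":5},{"xyz":[0,0,0],"turn":[64,0,0],"jaw":5},{"xyz":[0,0,0],"turn":[70,0,0],"jaw":5},{"xyz":[0,0,0],"turn":[72,0,0],"jaw":5},{"xyz":[0,0,0],"turn":[72,0,0],"jaw":5},{"xyz":[0,0,0],"turn":[72,0,0],"jaw":5}]'; python3 - <<'E'
from h import *
s=st();print(s['wrist_torque'])
E
```

```text
time_s: 5.05
tcp_pos: [0.648, -0.1329, 0.0766]
orientation: [0.5, 0.501, -0.499, 0.501]
ft_force: [9.0, 4.1, -7.2]
grip_width: 0.0126
t 5.05 tcp [ 0.648  -0.1329  0.0766] grip 0.0126 F [ 9.   4.1 -7.2]
[[ 0.002  1.     0.003]
 [ 0.001  0.003 -1.   ]
 [-1.     0.002 -0.001]]
[ 0.92915268 -1.72694224  0.35351615]
```

```bash
python3 -m creep '[{"xyz":[0,0,0],"turn":[0,0,0],"jaw":35},{"xyz":[0,0,0],"turn":[0,0,0],"jaw":35},{"xyz":[-3,0,0],"turn":[0,0,0],"jaw":35},{"xyz":[-8,0,0],"turn":[0,0,0],"jaw":35},{"xyz":[-12,0,0],"turn":[0,0,0],"jaw":35},{"xyz":[-14,-5,0],"turn":[0,0,0],"jaw":35},{"xyz":[-14,-8,0],"turn":[0,0,0],"jaw":35}]'; python3 - <<'E'
from h import *
s=st();snap('wrist','w3');snap('top','top3')
E
```

```text
time_s: 5.92
tcp_pos: [0.5676, -0.1342, 0.22]
orientation: [0.501, 0.499, -0.498, 0.503]
ft_force: [0.1, -1.6, 0.3]
grip_width: 0.0297
t 5.92 tcp [ 0.5676 -0.1342  0.22  ] grip 0.0297 F [ 0.1 -1.6  0.3]
[[ 0.006  1.     0.002]
 [-0.002  0.002 -1.   ]
 [-1.     0.006  0.002]]
```

View pics/w3.png

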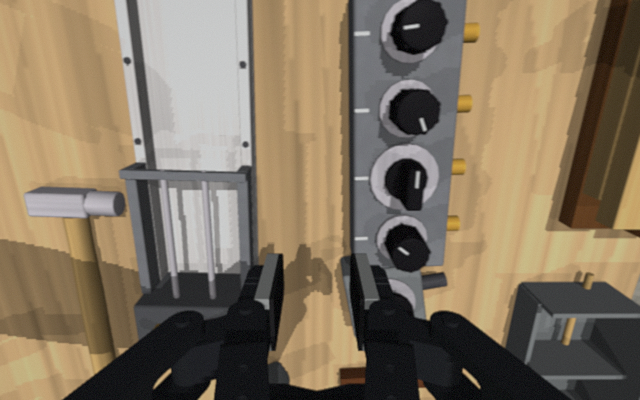

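```bash
python3 - <<'E'
from h import *
crop('w3',100,0,270,220,2.7,'c5'); crop('top3',270,170,450,240,4.4,'c6')
E
```

```text
(no output)
```

View pics/c5.png

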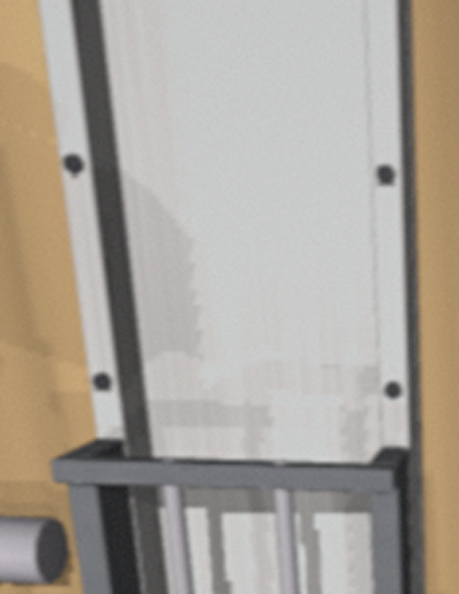

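View pics/c6.png

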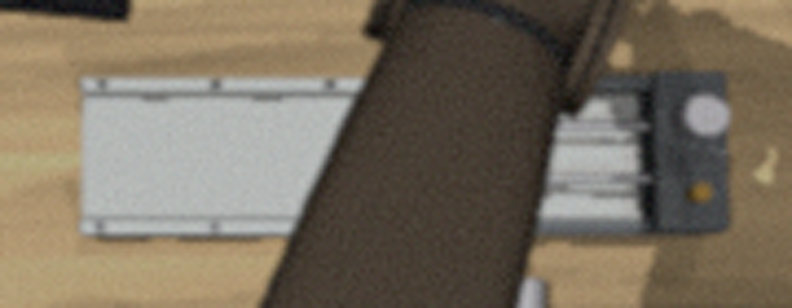

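```bash
python3 - <<'E'
from h import *
f=lambda a,b,z=None:np.round(w('w3',a/2.7+100,b/2.7,z),4)
for q in((72,163),(102,381),(386,174),(393,390)): print(f(*q,.03),f(*q))
for q in((100,471),(375,477),(230,473),(230,465),(230,482)): print('bar',f(*q,.062),f(*q))
g=lambda a,b,z=None:np.round(w('top3',a/4.4+270,b/4.4+170,z),4)
for q in((82,78),(82,235),(102,84),(216,84),(330,84),(101,227),(214,227)): print(g(*q,.03))
print('stop',g(645,160,.03),g(652,75,.074),g(652,150,.074))
f=load('w3');print(f['T'])
E
```

```text
[ 0.4037 -0.0363  0.03  ] [ 0.4051 -0.0364  0.0329]
[ 0.4022 -0.1067  0.03  ] [ 0.4032 -0.1063  0.032 ]
[ 0.5045 -0.0393  0.03  ] [ 0.5049 -0.0394  0.0322]
[ 0.5025 -0.1096  0.03  ] [ 0.5027 -0.1094  0.031 ]
bar [ 0.4127 -0.1302  0.062 ] [ 0.413  -0.1301  0.0626]
bar [ 0.5011 -0.1322  0.062 ] [ 0.5012 -0.132   0.0624]
bar [ 0.4544 -0.1309  0.062 ] [ 0.4543 -0.131   0.0616]
bar [ 0.4547 -0.1282  0.062 ] [ 0.4546 -0.1283  0.0616]
bar [ 0.4541 -0.1339  0.062 ] [ 0.4545 -0.1336  0.063 ]
[0.5138 0.13   0.03  ]
[0.4036 0.1323 0.03  ]
[0.5092 0.116  0.03  ]
[0.5069 0.036  0.03  ]
[ 0.5045 -0.0441  0.03  ]
[0.4088 0.1189 0.03  ]
[0.4065 0.0401 0.03  ]
stop [ 0.4446 -0.263   0.03  ] [ 0.4994 -0.2619  0.074 ] [ 0.4481 -0.2594  0.074 ]
[[ 9.99971600e-01 -5.46169502e-04 -7.51665381e-03  5.66460063e-01]
 [ 2.94222202e-03  9.46516881e-01  3.22640881e-01 -4.98440685e-02]
 [ 6.93842311e-03 -3.22653834e-01  9.46491607e-01  3.62996369e-01]
 [ 0.00000000e+00  0.00000000e+00  0.00000000e+00  1.00000000e+00]]
```

```bash
python3 -m creep '[{"xyz":[0,-0.6,-4.5],"turn":[-9,0,0],"jaw":60},{"xyz":[0,-1.2,-9],"turn":[-18,0,0],"jaw":60},{"xyz":[0,-1.8,-13.5],"turn":[-27,0,0],"jaw":60},{"xyz":[0,-2.4,-18],"turn":[-36,0,0],"jaw":60},{"xyz":[0,-3,-22.5],"turn":[-45,0,0],"jaw":60},{"xyz":[0.5,-3.7,-27],"turn":[-54,0,0],"jaw":60},{"xyz":[0.5,-4.4,-32],"turn":[-63,0,0],"jaw":60},{"xyz":[1,-5,-37],"turn":[-72,0,0],"jaw":60},{"xyz":[1,-5.6,-42],"turn":[-81,0,0],"jaw":60},{"xyz":[1,-6.2,-46],"turn":[-90,0,0],"jaw":60},{"xyz":[1,-6.8,-49.4],"turn":[-90,0,0],"jaw":60},{"xyz":[1,-6.8,-49.4],"turn":[-90,0,0],"jaw":60}]'; python3 - <<'E'
from h import *
s=st();snap('wrist','w4');print(s['joint_positions'])
E
```

```text
time_s: 7.52
tcp_pos: [0.4971, 0.3626, 0.2075]
orientation: [-0.002, 0.706, 0.002, 0.708]
ft_force: [0.8, 0.9, 0.1]
grip_width: 0.0512
t 7.53 tcp [0.4971 0.3626 0.2075] grip 0.0512 F [0.8 0.9 0.1]
[[ 0.002 -0.005  1.   ]
 [ 0.     1.     0.005]
 [-1.     0.     0.002]]
[ 4.65840644e-01  1.75542463e-01  1.75295712e+00 -7.58954975e-04
  1.21084085e+00 -1.10932568e+00]
```

View pics/w4.png

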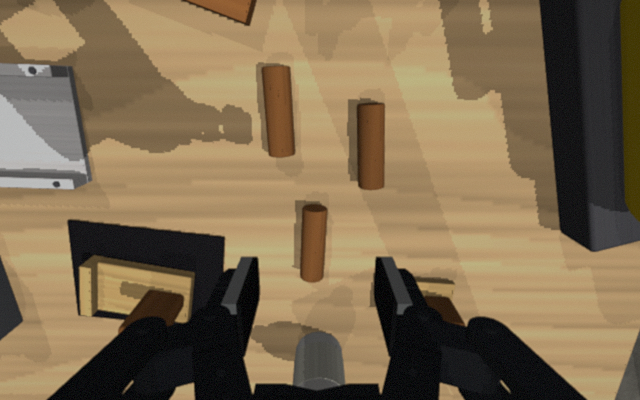

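```bash
python3 - <<'E'
from h import *
for n,(a,b) in dict(d1=((314,206),(311,279)),d2=((370.5,103),(371.5,187)),d3=((276.5,66),(282,155))).items():
    p=w('w4',*a,.015);q=w('w4',*b,.015);d=q-p;print(n,np.round((p+q)/2,4),'len',np.linalg.norm(d).round(3),'yaw',np.degrees(np.arctan2(d[1],d[0])).round(1))
go((0.444,0.3235,0.06),91)
E
```

```text
d1 [0.5786 0.3605 0.015 ] len 0.084 yaw -2.0
d2 [0.4764 0.4159 0.015 ] len 0.08 yaw 3.8
d3 [0.445  0.3299 0.015 ] len 0.08 yaw 2.0
shift cm [14.72 -3.76 -5.38] turn [-0.8  0.1  0. ] j6 -1.11
shift cm [14.72 -3.76 -5.38] turn [179.2   0.   -0.2] j6 -1.11
```

```bash
python3 -m creep '[{"xyz":[3,-1.5,-2],"turn":[0,0,0],"jaw":60},{"xyz":[6,-3,-4],"turn":[-1,0,0],"jaw":60},{"xyz":[10,-3.6,-5.2],"turn":[-1,0,0],"jaw":60},{"xyz":[10.7,-3.6,-5.3],"turn":[-1,0,0],"jaw":60},{"xyz":[10.7,-3.6,-5.3],"turn":[-1,0,0],"jaw":60}]'; python3 - <<'E'
from h import *
s=st();snap('wrist','w5')
E
```

```text
time_s: 8.2
tcp_pos: [0.4458, 0.3249, 0.1009]
orientation: [-0.007, 0.706, 0.007, 0.708]
ft_force: [-0.2, 0.6, 0.5]
grip_width: 0.0514
t 8.2 tcp [0.4458 0.3249 0.1009] grip 0.0514 F [-0.2  0.6  0.5]
[[ 0.003 -0.02   1.   ]
 [-0.     1.     0.02 ]
 [-1.    -0.     0.003]]
```

View pics/w5.png

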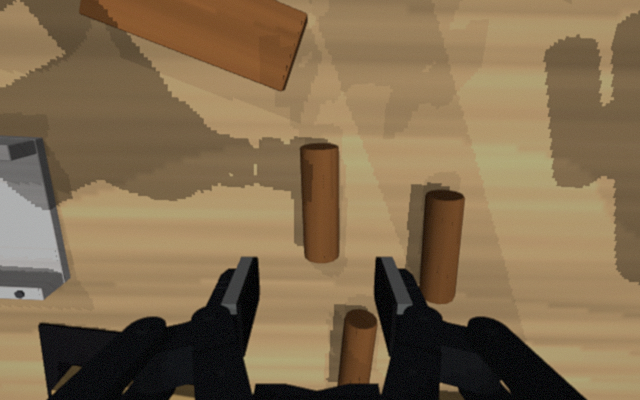

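```bash
python3 - <<'E'
from h import *
for n,(a,b) in dict(d3=((320,145),(322,259)),d2=((444,192),(439,300))).items():
    p=w('w5',*a,.015);q=w('w5',*b,.015);d=q-p;print(n,np.round((p+q)/2,4),'len',np.linalg.norm(d).round(3),'yaw',np.degrees(np.arctan2(d[1],d[0])).round(1))
go((0.445,0.324,0.004),92)
E
```

```text
d3 [0.4458 0.3295 0.015 ] len 0.083 yaw 2.4
d2 [0.4774 0.4163 0.015 ] len 0.086 yaw 5.3
shift cm [ 9.79 -0.15 -0.21] turn [-0.9  0.3 -0. ] j6 -1.14
shift cm [ 9.79 -0.15 -0.21] turn [ 1.791e+02 -1.000e-01 -5.000e-01] j6 -1.14
```

```bash
python3 -m creep '[{"xyz":[4,0.3,-0.1],"turn":[-1.2,0,0],"jaw":60},{"xyz":[7.5,0.3,-0.1],"turn":[-1.2,0,0],"jaw":60},{"xyz":[9,0.3,-0.1],"turn":[-1.2,0,0],"jaw":60},{"xyz":[9.7,0.3,-0.1],"turn":[-1.2,0,0],"jaw":60},{"xyz":[9.7,0.3,-0.1],"turn":[-1.2,0,0],"jaw":30},{"xyz":[9.7,0.3,-0.1],"turn":[-1.2,0,0],"jaw":20},{"xyz":[9.7,0.3,-0.1],"turn":[-1.2,0,0],"jaw":15},{"xyz":[9.7,0.3,-0.1],"turn":[-1.2,0,0],"jaw":15}]'
```

```text
time_s: 9.25
tcp_pos: [0.4472, 0.3291, 0.0065]
orientation: [-0.014, 0.704, 0.015, 0.71]
ft_force: [0.5, -1.0, 6.1]
grip_width: 0.0239
```

```bash
python3 -m creep '[{"xyz":[-3,0,0],"turn":[0,0,0],"jaw":15},{"xyz":[-7,0,0],"turn":[0,0,0],"jaw":15},{"xyz":[-8.5,0,0],"turn":[0,0,0],"jaw":15}]'; python3 - <<'E'
from h import *
s=st(); go((0.4535,-0.086,0.09),88.4); go((0.4535,-0.086,0.014),88.4)
E
```

```text
time_s: 9.62
tcp_pos: [0.4477, 0.3295, 0.0938]
orientation: [-0.013, 0.703, 0.016, 0.711]
ft_force: [-0.1, -0.6, -0.5]
grip_width: 0.0235
t 9.62 tcp [0.4477 0.3295 0.0938] grip 0.0235 F [-0.1 -0.6 -0.5]
[[ 0.011 -0.041  0.999]
 [ 0.004  0.999  0.041]
 [-1.     0.004  0.012]]
shift cm [  0.22 -41.54  -1.13] turn [ 4.   0.7 -0.2] j6 -1.16
shift cm [  0.22 -41.54  -1.13] turn [-176.     0.3    1. ] j6 -1.16
shift cm [  7.82 -41.57  -1.21] turn [ 4.   0.7 -0.2] j6 -1.16
shift cm [  7.82 -41.57  -1.21] turn [-176.     0.3    1. ] j6 -1.16
```

```bash
python3 -m creep '[{"xyz":[0,-3,-0.1],"turn":[0,0,0],"jaw":15},{"xyz":[0,-7,-0.2],"turn":[1,0,0],"jaw":15},{"xyz":[0.2,-11,-0.3],"turn":[1,0,0],"jaw":15},{"xyz":[0.2,-15,-0.4],"turn":[2,0,0],"jaw":15},{"xyz":[0.2,-19,-0.5],"turn":[2,0.7,0],"jaw":15},{"xyz":[0.2,-23,-0.6],"turn":[3,0.7,0],"jaw":15},{"xyz":[0.2,-27,-0.7],"turn":[3,0.7,0],"jaw":15},{"xyz":[0.2,-31,-0.8],"turn":[4,0.7,0],"jaw":15},{"xyz":[0.2,-35,-1],"turn":[4,0.7,0],"jaw":15},{"xyz":[0.2,-39,-1.1],"turn":[4,0.7,0],"jaw":15},{"xyz":[0.2,-41.5,-1.2],"turn":[4,0.7,0],"jaw":15},{"xyz":[0.2,-41.5,-1.2],"turn":[4,0.7,0],"jaw":15}]'; python3 - <<'E'
from h import *
s=st(); snap('wrist','w6'); go((0.4535,-0.086,0.015),88.4)
E
```

```text
time_s: 11.12
tcp_pos: [0.4521, -0.0867, 0.0893]
orientation: [0.013, 0.708, -0.01, 0.706]
ft_force: [-0.7, -0.1, -0.3]
grip_width: 0.0236
t 11.12 tcp [ 0.4521 -0.0867  0.0893] grip 0.0236 F [-0.7 -0.1 -0.3]
[[-0.002  0.032  0.999]
 [ 0.005  0.999 -0.032]
 [-1.     0.004 -0.002]]
shift cm [ 7.43 -0.06  0.18] turn [-0.2 -0.2 -0.3] j6 -1.95
shift cm [ 7.43 -0.06  0.18] turn [179.8  -0.4   0.2] j6 -1.95
```

View pics/w6.png

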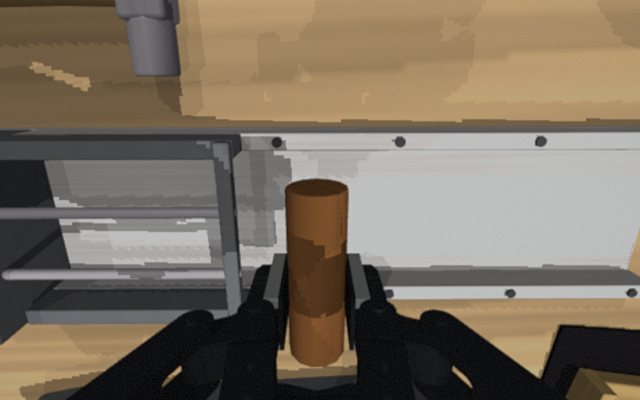

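```bash
python3 - <<'E'
from h import *
print(w('w6',317,187), w('w6',317,195),w('w6',317,345),w('w6',317,350), w('w6',317,190,.11))
for q in ((277,142),(400,142),(540,141),(510,293),(631,292)): print(w('w6',*q,.03))
for q in ((224,150),(230,260),(236,270)): print('bar',w('w6',*q))
E
```

```text
[ 0.41005449 -0.08382584  0.09846284] [ 0.41061539 -0.08390305  0.10689456] [ 0.47793532 -0.08597763  0.10806873] [ 0.48018293 -0.08604979  0.10851426] [ 0.40770443 -0.08383581  0.11      ]
[ 0.40318177 -0.10594759  0.03      ]
[ 0.40544056 -0.03575666  0.03      ]
[0.40744557 0.04436042 0.03      ]
[0.5082009  0.04160142 0.03      ]
[0.51023386 0.12198806 0.03      ]
bar [ 0.40066472 -0.12789424  0.06337353]
bar [ 0.4600525  -0.13165046  0.06266791]
bar [ 0.46607594 -0.12901639  0.06288356]
```

```bash
python3 -m creep '[{"xyz":[2,0,0.4],"turn":[0,0,0],"jaw":15},{"xyz":[5,0,0.4],"turn":[0,0,0],"jaw":15},{"xyz":[6.6,0,0.4],"turn":[0,0,0],"jaw":15},{"xyz":[7.3,0,0.4],"turn":[0,0,0],"jaw":15},{"xyz":[7.3,0,0.4],"turn":[0,0,0],"jaw":15}]'
```

```text
time_s: 11.8
tcp_pos: [0.4558, -0.0851, 0.0162]
orientation: [0.012, 0.708, -0.009, 0.706]
ft_force: [0.1, 0.4, -0.1]
grip_width: 0.0235
```

```bash
python3 -m creep '[{"xyz":[0.1,0,0],"turn":[0,0,0],"jaw":15},{"xyz":[0.1,0,0],"turn":[0,0,0],"jaw":32},{"xyz":[0.1,0,0],"turn":[0,0,0],"jaw":38},{"xyz":[0.1,0,0],"turn":[0,0,0],"jaw":45},{"xyz":[-3,0,0],"turn":[0,0,0],"jaw":45},{"xyz":[-7,0,0],"turn":[0,0,0],"jaw":45},{"xyz":[-10,0,0],"turn":[0,0,0],"jaw":50}]';python3 - <<'E'
from h import *
s=st(); snap('wrist','w7'); go((0.5785,0.3585,0.10),88.5)
E
```

```text
time_s: 12.68
tcp_pos: [0.4565, -0.086, 0.118]
orientation: [0.012, 0.708, -0.009, 0.707]
ft_force: [0.5, 0.9, 0.5]
grip_width: 0.0425
t 12.68 tcp [ 0.4565 -0.086   0.118 ] grip 0.0425 F [0.5 0.9 0.5]
[[-0.001  0.03   1.   ]
 [ 0.004  1.    -0.03 ]
 [-1.     0.004 -0.001]]
shift cm [ 2.32 44.88 10.61] turn [-0.2  0.3 -0.1] j6 -1.95
shift cm [ 2.32 44.88 10.61] turn [ 1.798e+02 -1.000e-01 -5.000e-01] j6 -1.95
```

View pics/w7.png

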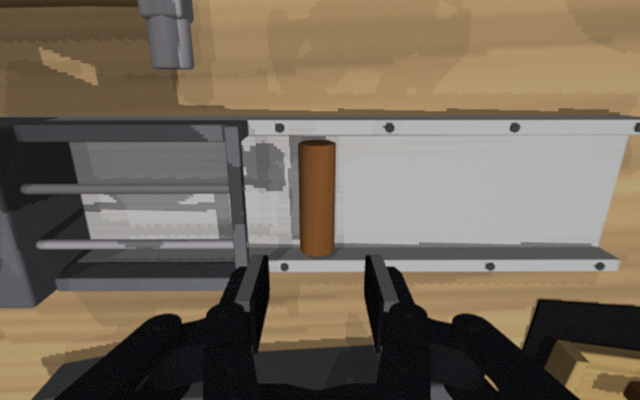

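```bash
python3 -m creep '[{"xyz":[0,4.5,0],"turn":[0,0,0],"jaw":60},{"xyz":[0,9,0],"turn":[0,0,0],"jaw":60},{"xyz":[0,14,0.1],"turn":[0,0,0],"jaw":60},{"xyz":[0,19,0.2],"turn":[-1,0,0],"jaw":60},{"xyz":[0,24,0.2],"turn":[-2,0,0],"jaw":60},{"xyz":[0,29,0.3],"turn":[-3,0,0],"jaw":60},{"xyz":[0.5,34,0.3],"turn":[-4,0,0],"jaw":60},{"xyz":[1,39,0.4],"turn":[-5,0,0],"jaw":60},{"xyz":[1.5,44,0.5],"turn":[-5,0,0],"jaw":60},{"xyz":[1.8,48,0.5],"turn":[-5,0,0],"jaw":60},{"xyz":[1.8,50,0.5],"turn":[-5,0,0],"jaw":60},{"xyz":[1.8,50,0.5],"turn":[-5,0,0],"jaw":60}]';python3 - <<'E'
from h import *
s=st(); snap('wrist','w8'); go((0.477,0.4155,0.006),93)
E
```

```text
time_s: 14.22
tcp_pos: [0.4788, 0.4131, 0.1044]
orientation: [-0.021, 0.705, 0.021, 0.709]
ft_force: [-0.2, -0.7, 0.2]
grip_width: 0.0514
t 14.22 tcp [0.4788 0.4131 0.1044] grip 0.0514 F [-0.2 -0.7  0.2]
[[ 0.005 -0.059  0.998]
 [ 0.001  0.998  0.059]
 [-1.     0.     0.005]]
shift cm [ 9.84  0.34 -0.21] turn [ 0.3  0.3 -0. ] j6 -1.08
shift cm [ 9.84  0.34 -0.21] turn [-179.7    0.     0.4] j6 -1.08
```

View pics/w8.png

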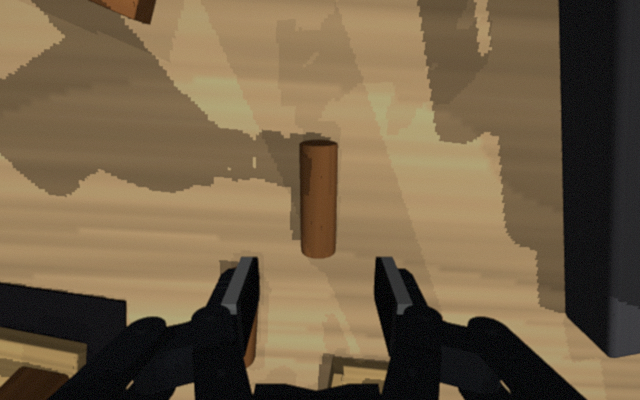

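```bash
python3 -m creep '[{"xyz":[4,0.2,-0.2],"turn":[0,0,0],"jaw":60},{"xyz":[7.5,0.3,-0.3],"turn":[0,0,0],"jaw":60},{"xyz":[9.3,0.3,-0.3],"turn":[0,0,0],"jaw":60},{"xyz":[9.9,0.3,-0.3],"turn":[0,0,0],"jaw":50},{"xyz":[9.9,0.3,-0.3],"turn":[0,0,0],"jaw":30},{"xyz":[9.9,0.3,-0.3],"turn":[0,0,0],"jaw":20},{"xyz":[9.9,0.3,-0.3],"turn":[0,0,0],"jaw":15},{"xyz":[9.9,0.3,-0.3],"turn":[0,0,0],"jaw":15},{"xyz":[6,0.3,-0.3],"turn":[0,0,0],"jaw":15},{"xyz":[2,0.3,-0.3],"turn":[0,0,0],"jaw":15},{"xyz":[1,0.3,-0.3],"turn":[0,0,0],"jaw":15}]';python3 - <<'E'
from h import *
s=st(); go((0.4565,-0.036,0.092),88.4)
E
```

```text
time_s: 15.65
tcp_pos: [0.4776, 0.4162, 0.0982]
orientation: [-0.019, 0.703, 0.022, 0.71]
ft_force: [1.1, 0.3, 0.2]
grip_width: 0.0236
t 15.65 tcp [0.4776 0.4162 0.0982] grip 0.0236 F [1.1 0.3 0.2]
[[ 0.01  -0.058  0.998]
 [ 0.004  0.998  0.058]
 [-1.     0.003  0.01 ]]
shift cm [  0.42 -45.03  -4.73] turn [ 4.9  0.6 -0.2] j6 -1.07
shift cm [  0.42 -45.03  -4.73] turn [-175.1    0.3    0.9] j6 -1.07
```

```bash
python3 -m creep '[{"xyz":[0,-3,-0.3],"turn":[0,0,0],"jaw":15},{"xyz":[0,-7,-0.7],"turn":[1,0,0],"jaw":15},{"xyz":[0.2,-11,-1.1],"turn":[1,0,0],"jaw":15},{"xyz":[0.2,-15,-1.5],"turn":[2,0,0],"jaw":15},{"xyz":[0.2,-19,-2],"turn":[2,0.6,0],"jaw":15},{"xyz":[0.2,-24,-2.5],"turn":[3,0.6,0],"jaw":15},{"xyz":[0.2,-29,-3],"turn":[4,0.6,0],"jaw":15},{"xyz":[0.2,-34,-3.5],"turn":[5,0.6,0],"jaw":15},{"xyz":[0.2,-39,-4],"turn":[5,0.6,0],"jaw":15},{"xyz":[0.2,-43,-4.6],"turn":[5,0.6,0],"jaw":15},{"xyz":[0.2,-45,-4.7],"turn":[5,0.6,0],"jaw":15},{"xyz":[0.2,-45,-4.7],"turn":[5,0.6,0],"jaw":15}]'; python3 - <<'E'
from h import *
s=st(); snap('wrist','w9'); go((0.4565,-0.036,0.016),88.4)
E
```

```text
time_s: 17.15
tcp_pos: [0.4561, -0.0366, 0.0933]
orientation: [0.013, 0.708, -0.01, 0.706]
ft_force: [0.2, 0.5, -0.6]
grip_width: 0.0233
t 17.15 tcp [ 0.4561 -0.0366  0.0933] grip 0.0233 F [ 0.2  0.5 -0.6]
[[-0.002  0.032  0.999]
 [ 0.004  0.999 -0.032]
 [-1.     0.004 -0.002]]
shift cm [ 7.73 -0.06  0.06] turn [-0.2 -0.1 -0.3] j6 -1.85
shift cm [ 7.73 -0.06  0.06] turn [179.8  -0.4   0.2] j6 -1.85
```

View pics/w9.png

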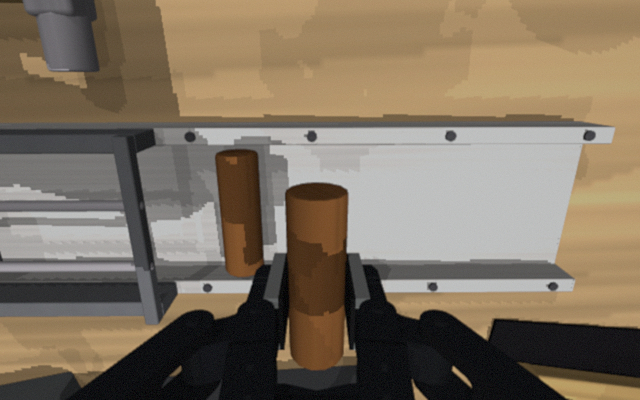

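```bash
python3 - <<'E'
from h import *
print(w('w9',317,195),w('w9',317,350))
for q in ((238,160),(243,260)): print('d',w('w9',*q))
E
```

```text
[ 0.41588749 -0.03382656  0.1071093 ] [ 0.4837626  -0.03596357  0.11303873]
d [ 0.41695718 -0.079133    0.03400625]
d [ 0.48201656 -0.0826627   0.03361037]
```

```bash
python3 -m creep '[{"xyz":[2,0.5,0.1],"turn":[0,0,0],"jaw":15},{"xyz":[5,0.7,0.1],"turn":[0,0,0],"jaw":15},{"xyz":[6.6,0.7,0.1],"turn":[0,0,0],"jaw":15},{"xyz":[7.4,0.7,0.1],"turn":[0,0,0],"jaw":15},{"xyz":[7.6,0.7,0.1],"turn":[0,0,0],"jaw":15},{"xyz":[7.6,0.7,0.1],"turn":[0,0,0],"jaw":15}]'
```

```text
time_s: 17.95
tcp_pos: [0.4579, -0.0286, 0.018]
orientation: [0.012, 0.707, -0.009, 0.707]
ft_force: [0.9, 0.2, 0.4]
grip_width: 0.0236
```

```bash
python3 -m creep '[{"xyz":[0.15,0,0],"turn":[0,0,0],"jaw":15},{"xyz":[0.15,0,0],"turn":[0,0,0],"jaw":30},{"xyz":[0.1,0,0],"turn":[0,0,0],"jaw":34},{"xyz":[0.1,0,0],"turn":[0,0,0],"jaw":38},{"xyz":[-3,0,0],"turn":[0,0,0],"jaw":38},{"xyz":[-7,0,0],"turn":[0,0,0],"jaw":45},{"xyz":[-10,0,0],"turn":[0,0,0],"jaw":50}]';python3 - <<'E'
from h import *
s=st(); snap('wrist','w10'); go((0.5785,0.3585,0.11),88.5)
E
```

```text
time_s: 18.82
tcp_pos: [0.4583, -0.0292, 0.1197]
orientation: [0.012, 0.707, -0.01, 0.707]
ft_force: [0.2, -0.3, 1.3]
grip_width: 0.0425
t 18.82 tcp [ 0.4583 -0.0292  0.1197] grip 0.0425 F [ 0.2 -0.3  1.3]
[[ 0.001  0.031  1.   ]
 [ 0.004  1.    -0.031]
 [-1.     0.004  0.001]]
shift cm [ 1.54 39.16 10.56] turn [-0.2  0.4 -0.1] j6 -1.83
shift cm [ 1.54 39.16 10.56] turn [179.8  -0.2  -0.7] j6 -1.83
```

View pics/w10.png

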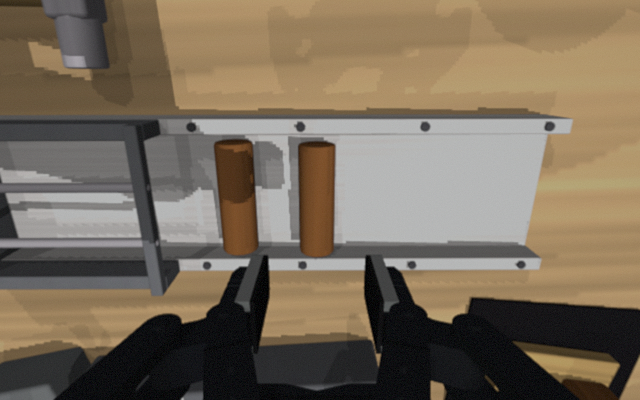

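```bash
python3 -m creep '[{"xyz":[0,4,1],"turn":[0,0,0],"jaw":60},{"xyz":[0,9,2.3],"turn":[0,0,0],"jaw":60},{"xyz":[0,14,3.7],"turn":[0,0,0],"jaw":60},{"xyz":[0,19,5],"turn":[0,0,0],"jaw":60},{"xyz":[0,24,6.4],"turn":[0,0,0],"jaw":60},{"xyz":[0,29,7.8],"turn":[0,0,0],"jaw":60},{"xyz":[0.5,34,9.2],"turn":[0,0,0],"jaw":60},{"xyz":[1,37,10.2],"turn":[0,0,0],"jaw":60},{"xyz":[1.5,39.3,10.6],"turn":[0,0,0],"jaw":60},{"xyz":[1.5,39.3,10.6],"turn":[0,0,0],"jaw":60}]';python3 - <<'E'
from h import *
s=st(); snap('wrist','w11'); go((0.5785,0.36,0.006),88.5)
E
```

```text
time_s: 20.12
tcp_pos: [0.5783, 0.3609, 0.1088]
orientation: [0.01, 0.705, -0.01, 0.709]
ft_force: [0.7, -0.5, -0.4]
grip_width: 0.0509
t 20.12 tcp [0.5783 0.3609 0.1088] grip 0.0509 F [ 0.7 -0.5 -0.4]
[[ 0.006  0.028  1.   ]
 [ 0.001  1.    -0.028]
 [-1.     0.001  0.006]]
shift cm [10.31  0.   -0.05] turn [-0.2  0.3 -0.1] j6 -1.13
shift cm [10.31  0.   -0.05] turn [ 1.798e+02 -1.000e-01 -5.000e-01] j6 -1.13
```

View pics/w11.png

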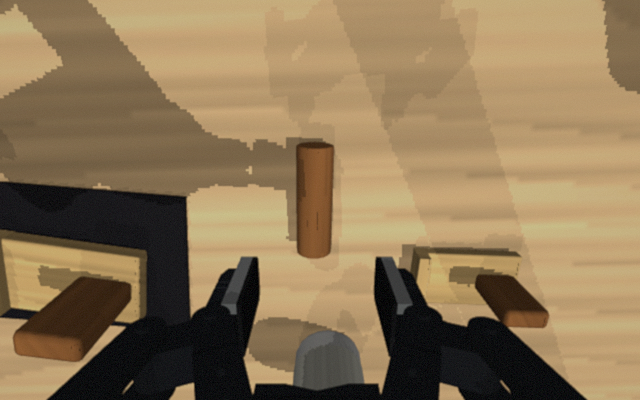

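```bash
python3 -m creep '[{"xyz":[4,0,-0.1],"turn":[0,0,0],"jaw":60},{"xyz":[8,0,-0.1],"turn":[0,0,0],"jaw":60},{"xyz":[9.8,-0.1,-0.1],"turn":[0,0,0],"jaw":60},{"xyz":[10.4,-0.1,-0.1],"turn":[0,0,0],"jaw":50},{"xyz":[10.4,-0.1,-0.1],"turn":[0,0,0],"jaw":30},{"xyz":[10.4,-0.1,-0.1],"turn":[0,0,0],"jaw":20},{"xyz":[10.4,-0.1,-0.1],"turn":[0,0,0],"jaw":15},{"xyz":[10.4,-0.1,-0.1],"turn":[0,0,0],"jaw":15},{"xyz":[6,-0.1,-0.1],"turn":[0,0,0],"jaw":15},{"xyz":[2,-0.1,-0.1],"turn":[0,0,0],"jaw":15},{"xyz":[0.5,-0.1,-0.1],"turn":[0,0,0],"jaw":15}]';python3 - <<'E'
from h import *
s=st(); go((0.459,0.022,0.10),88.4)
E
```

```text
time_s: 21.55
tcp_pos: [0.5789, 0.3597, 0.1077]
orientation: [0.011, 0.703, -0.009, 0.711]
ft_force: [0.7, 0.4, -0.0]
grip_width: 0.024
t 21.55 tcp [0.5789 0.3597 0.1077] grip 0.024 F [ 0.7  0.4 -0. ]
[[ 0.011  0.029  1.   ]
 [ 0.003  1.    -0.029]
 [-1.     0.003  0.011]]
shift cm [  0.53 -34.11 -11.01] turn [-0.1  0.6 -0.2] j6 -1.13
shift cm [  0.53 -34.11 -11.01] turn [179.9  -0.3  -1. ] j6 -1.13
```

```bash
python3 -m creep '[{"xyz":[0,-3,-1],"turn":[0,0,0],"jaw":15},{"xyz":[0,-7,-2.3],"turn":[0,0,0],"jaw":15},{"xyz":[0.2,-11,-3.6],"turn":[0,0.3,0],"jaw":15},{"xyz":[0.3,-15.5,-5],"turn":[0,0.6,0],"jaw":15},{"xyz":[0.3,-20,-6.5],"turn":[0,0.6,0],"jaw":15},{"xyz":[0.4,-24.5,-8],"turn":[0,0.6,0],"jaw":15},{"xyz":[0.4,-29,-9.5],"turn":[0,0.6,0],"jaw":15},{"xyz":[0.4,-32.5,-10.6],"turn":[0,0.6,0],"jaw":15},{"xyz":[0.4,-34.3,-11],"turn":[0,0.6,0],"jaw":15},{"xyz":[0.4,-34.3,-11],"turn":[0,0.6,0],"jaw":15}]'; python3 - <<'E'
from h import *
s=st(); snap('wrist','w12'); go((0.458,0.02,0.016),88.4)
E
```

```text
time_s: 22.8
tcp_pos: [0.4581, 0.0194, 0.1004]
orientation: [0.013, 0.707, -0.01, 0.707]
ft_force: [-0.1, 0.2, -0.5]
grip_width: 0.0234
t 22.8 tcp [0.4581 0.0194 0.1004] grip 0.0234 F [-0.1  0.2 -0.5]
[[-0.001  0.032  0.999]
 [ 0.004  0.999 -0.032]
 [-1.     0.004 -0.001]]
shift cm [ 8.46 -0.04 -0.04] turn [-0.2 -0.  -0.2] j6 -1.72
shift cm [ 8.46 -0.04 -0.04] turn [179.8  -0.3   0. ] j6 -1.72
```

View pics/w12.png

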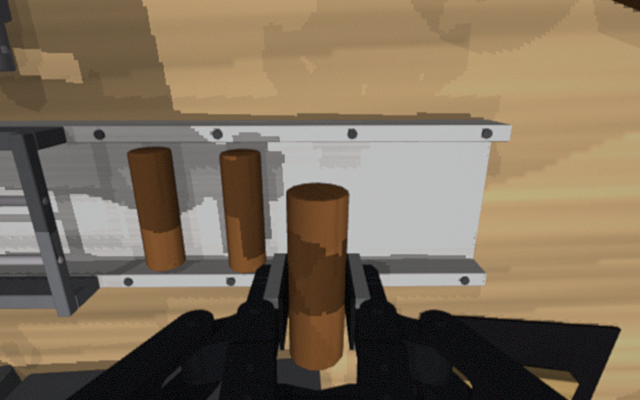

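```bash
python3 - <<'E'
from h import *
print(w('w12',317,195),w('w12',317,350))
for q in ((241,160),(247,255),(150,160),(165,255)): print('d',w('w12',*q))
E
```

```text
[0.41746519 0.02217518 0.11537979] [0.48588453 0.02005573 0.11999234]
d [ 0.42055224 -0.02294083  0.03420724]
d [ 0.48384517 -0.02523145  0.03450556]
d [ 0.41911561 -0.07800676  0.03270587]
d [ 0.48266635 -0.07940652  0.0332889 ]
```

```bash
python3 -m creep '[{"xyz":[2.5,0.4,0.1],"turn":[0,0,0],"jaw":15},{"xyz":[6,0.5,0.1],"turn":[0,0,0],"jaw":15},{"xyz":[7.6,0.5,0.1],"turn":[0,0,0],"jaw":15},{"xyz":[8.2,0.5,0.1],"turn":[0,0,0],"jaw":15},{"xyz":[8.4,0.5,0.1],"turn":[0,0,0],"jaw":15},{"xyz":[8.5,0.5,0.1],"turn":[0,0,0],"jaw":15},{"xyz":[8.5,0.5,0.1],"turn":[0,0,0],"jaw":30},{"xyz":[8.4,0.5,0.1],"turn":[0,0,0],"jaw":34},{"xyz":[8.4,0.5,0.1],"turn":[0,0,0],"jaw":38},{"xyz":[5,0.5,0.1],"turn":[0,0,0],"jaw":38},{"xyz":[1,0.5,0.1],"turn":[0,0,0],"jaw":45},{"xyz":[-3,0.5,0.1],"turn":[0,0,0],"jaw":50}]';python3 - <<'E'
from h import *
s=st(); snap('wrist','w13'); snap('top','top13');go((0.58,0.20,0.2),10)
E
```

```text
time_s: 24.35
tcp_pos: [0.4594, 0.0249, 0.1318]
orientation: [0.012, 0.707, -0.009, 0.707]
ft_force: [0.9, -0.4, 0.1]
grip_width: 0.0427
t 24.35 tcp [0.4594 0.0249 0.1318] grip 0.0427 F [ 0.9 -0.4  0.1]
[[-0.001  0.031  1.   ]
 [ 0.004  1.    -0.031]
 [-1.     0.004 -0.001]]
shift cm [-6.25 17.93 11.2 ] turn [78.2  0.4 -0.5] j6 -1.71
shift cm [-6.25 17.93 11.2 ] turn [-101.7    0.5    0.4] j6 -1.71
```

View pics/w13.png

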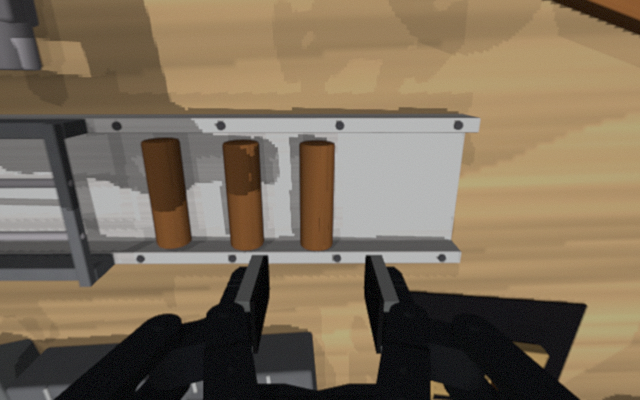

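View pics/top13.png

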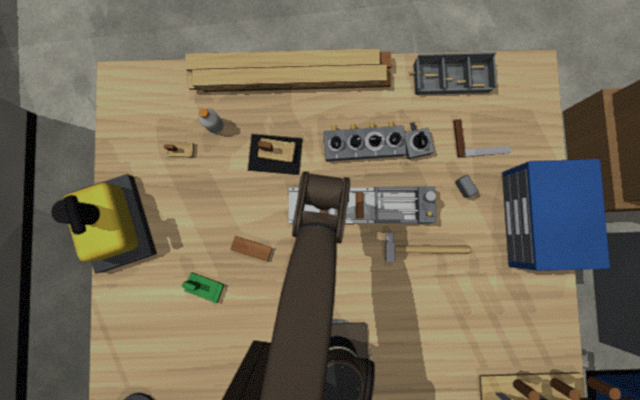

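```bash
python3 -m creep '[{"xyz":[-1,2,1],"turn":[9,0,0],"jaw":50},{"xyz":[-2,4,3],"turn":[18,0,0],"jaw":50},{"xyz":[-3,6,5],"turn":[27,0,0],"jaw":50},{"xyz":[-4,8,7],"turn":[37,0,0],"jaw":50},{"xyz":[-5,10,9],"turn":[46,0,0],"jaw":50},{"xyz":[-6,12,11],"turn":[56,0,0],"jaw":50},{"xyz":[-7,14,13],"turn":[65,0,0],"jaw":50},{"xyz":[-7,14.5,13.5],"turn":[75,0,0],"jaw":50},{"xyz":[-7,14.5,13.5],"turn":[85,0,0],"jaw":50},{"xyz":[-7,14.5,13.5],"turn":[96,0,0],"jaw":50},{"xyz":[-7,14.5,13.5],"turn":[96,0,0],"jaw":50}]';python3 - <<'E'
from h import *
s=st(); snap('wrist','w14')
E
```

```text
time_s: 25.82
tcp_pos: [0.6014, 0.165, 0.2065]
orientation: [0.535, 0.464, -0.529, 0.467]
ft_force: [-0.4, 0.4, -0.4]
grip_width: 0.043
t 25.82 tcp [0.6014 0.165  0.2065] grip 0.043 F [-0.4  0.4 -0.4]
[[ 0.008  0.991 -0.133]
 [ 0.002 -0.133 -0.991]
 [-1.     0.008 -0.003]]
```

View pics/w14.png

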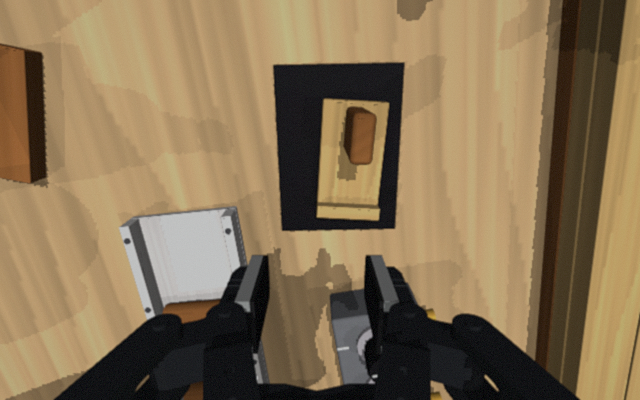

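```bash
python3 - <<'E'
from h import *
crop('w14',260,50,420,240,3,'c7')
E
```

```text
(no output)
```

View pics/c7.png

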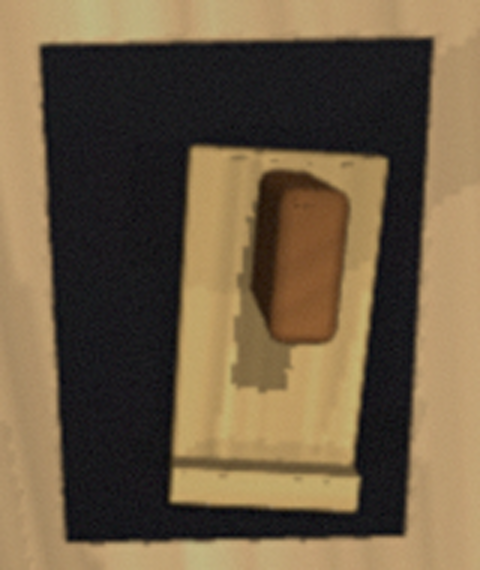

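```bash
python3 - <<'E'
from h import *
f=lambda a,b,z:w('w14',a/3+260,b/3+50,z)[:2]
h=[f(*q,.082) for q in((282,190),(347,197),(337,338),(272,340))]
hc=np.mean(h,0);d=(h[2]+h[3]-h[0]-h[1]);print('handle',hc,np.degrees(np.arctan2(d[1],d[0])),[np.linalg.norm(h[i]-h[(i+1)%4]).round(4) for i in range(4)])
r=[f(*q,.018) for q in((190,147),(388,157))];b=[f(*q,.03) for q in((170,503),(358,511))]
rc=np.mean(r,0);bc=np.mean(b,0);d=bc-rc;print('rear',rc,'blade',bc,np.linalg.norm(d),np.degrees(np.arctan2(d[1],d[0])),'handle est',rc+d/np.linalg.norm(d)*.025)
B=np.array([f(*q,.004) for q in((42,45),(432,40),(405,533),(68,541))]);print(B);d=B[2]+B[3]-B[0]-B[1];a=np.arctan2(d[1],d[0]);u=d/np.linalg.norm(d)
print('board',B.mean(0),np.degrees(a),'spot if same dir',B.mean(0)-u*.0275,'other',B.mean(0)+u*.0275)
E
```

```text
handle [0.64268515 0.20064511] -99.1759311086068 [np.float64(0.0161), np.float64(0.0354), np.float64(0.0167), np.float64(0.0376)]
rear [0.64735532 0.22478805] blade [0.62732988 0.11662086] 0.1100052708244237 -100.48865154790502 handle est [0.6428043  0.20020577]
[[0.57755562 0.26497869]
 [0.69507896 0.25075118]
 [0.67676627 0.08941572]
 [0.55883939 0.10252891]]
board [0.62706006 0.17691862] -96.52415059770179 spot if same dir [0.63018467 0.20424054] other [0.62393546 0.14959671]
```

```bash
python3 - <<'E'
from h import *
go((0.643,0.2005,0.12),-9.8);go((0.643,0.2005,0.043),-9.8)
E
```

```text
shift cm [ 8.71  3.58 -4.05] turn [ 2.2 -0.2 -0.5] j6 0.24
shift cm [ 8.71  3.58 -4.05] turn [-177.8    0.7   -0.3] j6 0.24
shift cm [16.41  3.51 -4.02] turn [ 2.2 -0.2 -0.5] j6 0.24
shift cm [16.41  3.51 -4.02] turn [-177.8    0.7   -0.3] j6 0.24
```

```bash
python3 -m creep '[{"xyz":[3,2,-2],"turn":[2.2,0,-0.5],"jaw":50},{"xyz":[7,3.6,-4],"turn":[2.2,0,-0.5],"jaw":50},{"xyz":[9,3.6,-4],"turn":[2.2,0,-0.5],"jaw":50},{"xyz":[9,3.6,-4],"turn":[2.2,0,-0.5],"jaw":50}]';python3 - <<'E'
from h import *
s=st(); snap('wrist','w15'); go((0.643,0.2005,0.043),-10)
E
```

```text
time_s: 26.38
tcp_pos: [0.6413, 0.1995, 0.1144]
orientation: [-0.54, -0.458, 0.541, -0.454]
ft_force: [-0.5, 0.2, -0.2]
grip_width: 0.0426
t 26.38 tcp [0.6413 0.1995 0.1144] grip 0.0426 F [-0.5  0.2 -0.2]
[[-0.005  0.986 -0.169]
 [ 0.002 -0.169 -0.986]
 [-1.    -0.006 -0.001]]
shift cm [ 7.36  0.05 -0.08] turn [ 0.3 -0.1  0.1] j6 0.32
shift cm [ 7.36  0.05 -0.08] turn [-179.7   -0.2   -0.2] j6 0.32
```

View pics/w15.png

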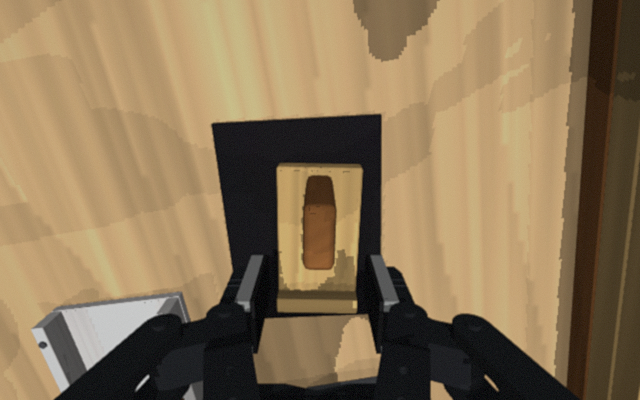

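```bash
python3 -m creep '[{"xyz":[3,0.1,0],"turn":[0.3,0,0],"jaw":50},{"xyz":[6,0.1,0],"turn":[0.3,0,0],"jaw":50},{"xyz":[7.2,0.1,0],"turn":[0.3,0,0],"jaw":50},{"xyz":[7.2,0.1,0],"turn":[0.3,0,0],"jaw":30},{"xyz":[7.2,0.1,0],"turn":[0.3,0,0],"jaw":10},{"xyz":[7.2,0.1,0],"turn":[0.3,0,0],"jaw":5},{"xyz":[7.2,0.1,0],"turn":[0.3,0,0],"jaw":5}]';python3 - <<'E'
from h import *
s=st()
E
```

```text
time_s: 27.3
tcp_pos: [0.6443, 0.1997, 0.0462]
orientation: [0.543, 0.455, -0.541, 0.454]
ft_force: [-1.0, -0.4, 3.4]
grip_width: 0.0172
t 27.3 tcp [0.6443 0.1997 0.0462] grip 0.0172 F [-1.  -0.4  3.4]
[[ 0.001  0.985 -0.174]
 [ 0.003 -0.174 -0.985]
 [-1.     0.    -0.003]]
```

```bash
python3 -m creep '[{"xyz":[-2,0,0],"turn":[0,0,0],"jaw":5},{"xyz":[-5.5,0,0],"turn":[0,0,0],"jaw":5},{"xyz":[-6,0,0],"turn":[0,0,0],"jaw":5}]';python3 - <<'E'
from h import *
s=st(); go((0.4598,0.134,0.105),-1.6)
E
```

```text
time_s: 27.68
tcp_pos: [0.6469, 0.2, 0.111]
orientation: [0.545, 0.454, -0.538, 0.455]
ft_force: [0.0, -0.1, -1.8]
grip_width: 0.0172
t 27.68 tcp [0.6469 0.2    0.111 ] grip 0.0172 F [ 0.  -0.1 -1.8]
[[ 0.009  0.985 -0.174]
 [ 0.004 -0.174 -0.985]
 [-1.     0.008 -0.006]]
shift cm [  0.41 -17.27   9.76] turn [-8.4 -0.3 -0.5] j6 0.32
shift cm [  0.41 -17.27   9.76] turn [171.6  -0.7   0.4] j6 0.32
```

```bash
python3 -m creep '[{"xyz":[0,-2.5,1.5],"turn":[-1,0,0],"jaw":5},{"xyz":[0,-6,3.5],"turn":[-3,0,0],"jaw":5},{"xyz":[0.3,-10,5.5],"turn":[-5,0,-0.5],"jaw":5},{"xyz":[0.3,-13.5,7.5],"turn":[-7,0,-0.5],"jaw":5},{"xyz":[0.3,-16.5,9.5],"turn":[-8.4,0,-0.5],"jaw":5},{"xyz":[0.3,-17.3,9.8],"turn":[-8.4,0,-0.5],"jaw":5},{"xyz":[0.3,-17.3,9.8],"turn":[-8.4,0,-0.5],"jaw":5}]';python3 - <<'E'
from h import *
s=st(); go((0.4598,0.134,0.052),-1.6); snap('wrist','w16'); snap('scene','s16');crop('scene0',0,0,10,10,1,'x');crop('s16',240,150,440,270,4,'c8')
E
```

```text
time_s: 28.55
tcp_pos: [0.4597, 0.1338, 0.1061]
orientation: [0.509, 0.494, -0.506, 0.492]
ft_force: [0.5, 0.5, -1.8]
grip_width: 0.0172
t 28.55 tcp [0.4597 0.1338 0.1061] grip 0.0172 F [ 0.5  0.5 -1.8]
[[ 0.001  1.    -0.029]
 [ 0.005 -0.029 -1.   ]
 [-1.     0.001 -0.006]]
shift cm [5.41 0.01 0.01] turn [-0.1 -0.3 -0. ] j6 0.09
shift cm [5.41 0.01 0.01] turn [ 1.799e+02 -1.000e-01  5.000e-01] j6 0.09
```

View pics/w16.png

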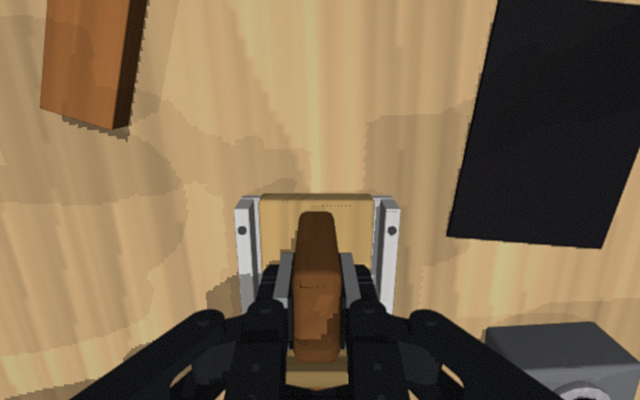

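View pics/c8.png

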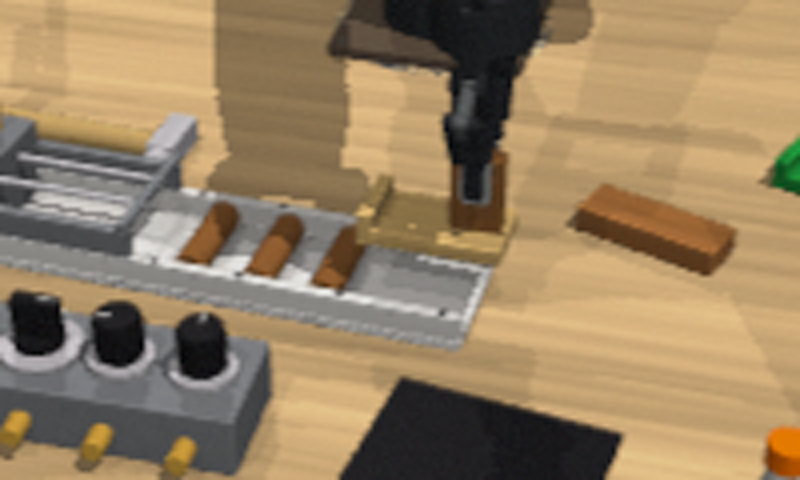

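```bash
python3 -m creep '[{"xyz":[1.5,0,0],"turn":[0,0,0],"jaw":5},{"xyz":[3.5,0,0],"turn":[0,0,0],"jaw":5},{"xyz":[4.8,0,0],"turn":[0,0,0],"jaw":5},{"xyz":[5.3,0,0],"turn":[0,0,0],"jaw":5},{"xyz":[5.4,0,0],"turn":[0,0,0],"jaw":5}]';python3 - <<'E'
from h import *
s=st();go((0.4598,0.134,0.052),-1.6); snap('wrist','w17'); snap('scene','s17');crop('s17',240,150,440,270,4,'c9')
E
```

```text
time_s: 29.28
tcp_pos: [0.4609, 0.1342, 0.0522]
orientation: [0.509, 0.494, -0.505, 0.492]
ft_force: [0.0, 0.1, -0.4]
grip_width: 0.0174
t 29.27 tcp [0.4609 0.1342 0.0522] grip 0.0174 F [ 0.   0.1 -0.4]
[[ 0.001  1.    -0.028]
 [ 0.005 -0.028 -1.   ]
 [-1.     0.001 -0.005]]
shift cm [ 0.02 -0.11  0.02] turn [-0.  -0.3 -0.1] j6 0.09
shift cm [ 0.02 -0.11  0.02] turn [ 1.8e+02 -1.0e-01  5.0e-01] j6 0.09
```

View pics/c9.png

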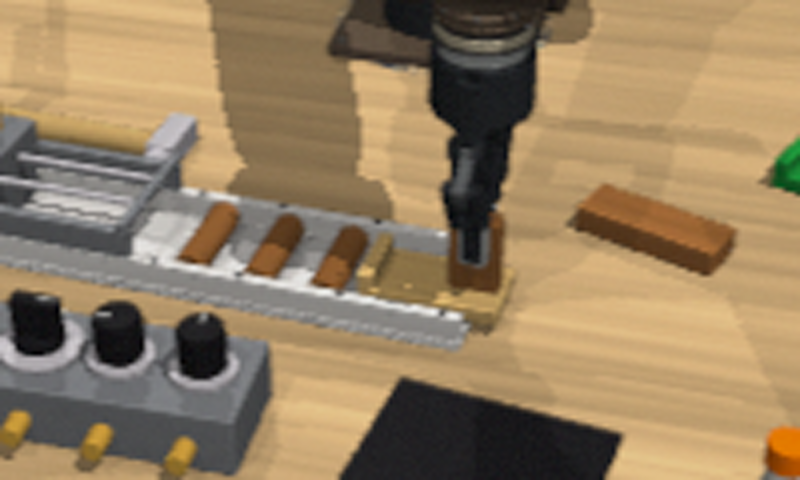

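```bash
python3 -m creep '[{"xyz":[0,0,0.5],"turn":[0,0,0],"jaw":5},{"xyz":[0,0,1.3],"turn":[0,0,0],"jaw":5},{"xyz":[0,0,2.1],"turn":[0,0,0],"jaw":5},{"xyz":[0,0,2.9],"turn":[0,0,0],"jaw":5},{"xyz":[0,0,3.8],"turn":[0,0,0],"jaw":5},{"xyz":[0,0,4.7],"turn":[0,0,0],"jaw":5},{"xyz":[0,0,5.6],"turn":[0,0,0],"jaw":5},{"xyz":[0,0,6.5],"turn":[0,0,0],"jaw":5},{"xyz":[0,0,7.4],"turn":[0,0,0],"jaw":5},{"xyz":[0,0,8.2],"turn":[0,0,0],"jaw":5},{"xyz":[0,0,9],"turn":[0,0,0],"jaw":5},{"xyz":[0,0,9.5],"turn":[0,0,0],"jaw":5}]';python3 - <<'E'
from h import *
s=st();go((0.4536,-0.078,0.052),-1.6); snap('wrist','w18'); snap('scene','s18');crop('s18',200,150,400,270,4,'c10')
E
```

```text
time_s: 30.88
tcp_pos: [0.4586, 0.0388, 0.0523]
orientation: [0.509, 0.494, -0.505, 0.492]
ft_force: [-0.8, -0.6, -2.4]
grip_width: 0.0171
t 30.88 tcp [0.4586 0.0388 0.0523] grip 0.0171 F [-0.8 -0.6 -2.4]
[[ 0.003  1.    -0.029]
 [ 0.005 -0.029 -1.   ]
 [-1.     0.002 -0.006]]
shift cm [-0.03 -0.17 11.69] turn [-0.  -0.3 -0.1] j6 -0.12
shift cm [-0.03 -0.17 11.69] turn [180.   -0.2   0.5] j6 -0.12
```

View pics/c10.png

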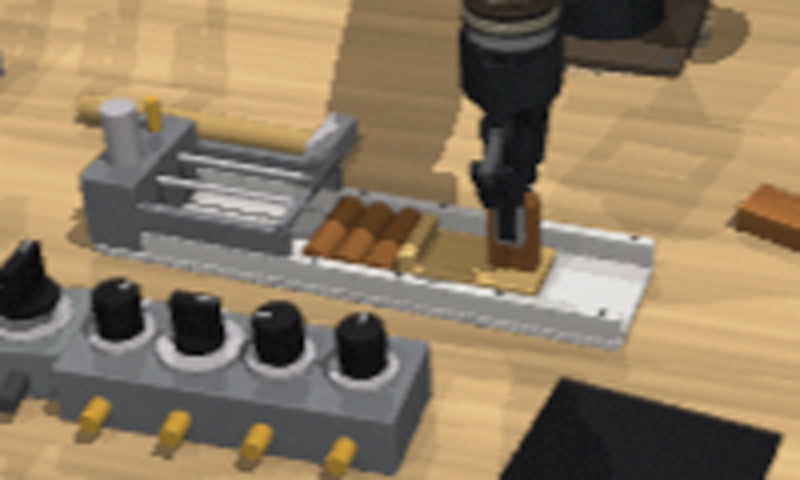

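```bash
python3 -m creep '[{"xyz":[0,0,0.4],"turn":[0,0,0],"jaw":5},{"xyz":[0,0,1.1],"turn":[0,0,0],"jaw":5},{"xyz":[0,0,1.8],"turn":[0,0,0],"jaw":5},{"xyz":[0,0,2.5],"turn":[0,0,0],"jaw":5},{"xyz":[0,0,3.2],"turn":[0,0,0],"jaw":5},{"xyz":[0,0,4],"turn":[0,0,0],"jaw":5},{"xyz":[0,0,4.8],"turn":[0,0,0],"jaw":5},{"xyz":[0,-0.1,5.6],"turn":[0,0,0],"jaw":5},{"xyz":[0,-0.1,6.4],"turn":[0,0,0],"jaw":5},{"xyz":[0,-0.1,7.2],"turn":[0,0,0],"jaw":5},{"xyz":[0,-0.1,8],"turn":[0,0,0],"jaw":5},{"xyz":[0,-0.1,8.6],"turn":[0,0,0],"jaw":5}]';python3 - <<'E'
from h import *
s=st();go((0.4536,-0.078,0.052),-1.6)
E
python3 -m creep '[{"xyz":[0,0,0.4],"turn":[0,0,0],"jaw":5},{"xyz":[0,0,1],"turn":[0,0,0],"jaw":5},{"xyz":[0,0,1.7],"turn":[0,0,0],"jaw":5},{"xyz":[0,0,2.4],"turn":[0,0,0],"jaw":5},{"xyz":[0,0,3],"turn":[0,0,0],"jaw":5},{"xyz":[0,0,3.4],"turn":[0,0,0],"jaw":5},{"xyz":[0,0,3.6],"turn":[0,0,0],"jaw":5},{"xyz":[0,0,3.6],"turn":[0,0,0],"jaw":5},{"xyz":[0,0,3.6],"turn":[0,0,0],"jaw":5}]';python3 - <<'E'
from h import *
s=st(); snap('scene','s19');crop('s19',200,150,400,270,4,'c11')
E
```

```text
time_s: 32.48
tcp_pos: [0.4552, -0.0477, 0.0519]
orientation: [0.509, 0.493, -0.505, 0.492]
ft_force: [-0.0, 0.0, -1.4]
grip_width: 0.0172
t 32.48 tcp [ 0.4552 -0.0477  0.0519] grip 0.0172 F [-0.   0.  -1.4]
[[ 0.003  1.    -0.029]
 [ 0.005 -0.029 -1.   ]
 [-1.     0.003 -0.005]]
shift cm [-0.03 -0.07  3.04] turn [-0.1 -0.3 -0.1] j6 -0.31
shift cm [-0.03 -0.07  3.04] turn [179.9  -0.2   0.5] j6 -0.31
time_s: 33.6
tcp_pos: [0.4541, -0.0835, 0.0517]
orientation: [0.509, 0.493, -0.505, 0.492]
ft_force: [0.0, -0.5, -1.6]
grip_width: 0.0174
t 33.6 tcp [ 0.4541 -0.0835  0.0517] grip 0.0174 F [ 0.  -0.5 -1.6]
[[ 0.003  1.    -0.029]
 [ 0.005 -0.029 -1.   ]
 [-1.     0.002 -0.006]]
```

View pics/c11.png

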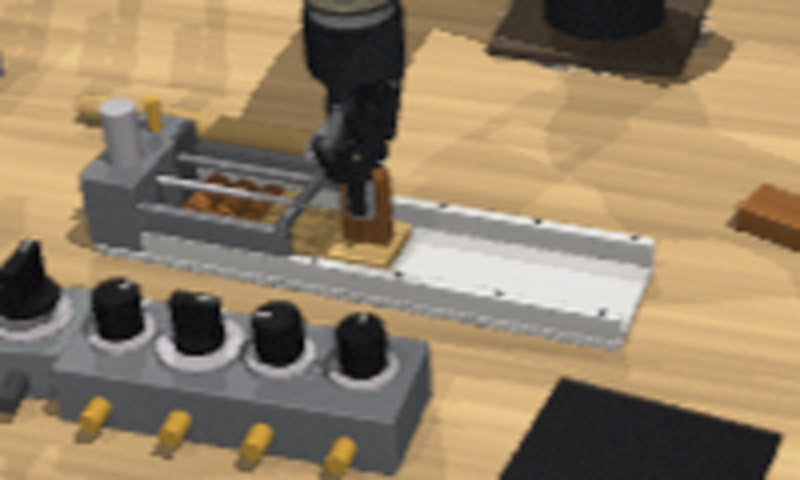

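```bash
python3 -m creep '[{"xyz":[0,0,-0.5],"turn":[0,0,0],"jaw":5},{"xyz":[0,0,-1.5],"turn":[0,0,0],"jaw":5},{"xyz":[0,0.1,-3],"turn":[0,0,0],"jaw":5},{"xyz":[0,0.1,-5],"turn":[0,0,0],"jaw":5},{"xyz":[0,0.2,-7.5],"turn":[0,0,0],"jaw":5},{"xyz":[0,0.2,-10],"turn":[0,0,0],"jaw":5},{"xyz":[0,0.2,-11],"turn":[0,0,0],"jaw":5},{"xyz":[-1.5,0.2,-11],"turn":[0,0,0],"jaw":5},{"xyz":[-4,0.2,-11.5],"turn":[0,0,0],"jaw":5},{"xyz":[-6,0.2,-13],"turn":[0,0,0],"jaw":5},{"xyz":[-6,0.2,-13],"turn":[0,0,0],"jaw":5}]';python3 - <<'E'
from h import *
s=st(); snap('scene','s20');crop('s20',200,150,400,270,4,'c12');snap('top','t20');crop('t20',280,170,450,240,4.5,'c13')
go((0.632,0.203,0.10),-6.5)
E
```

```text
time_s: 35.02
tcp_pos: [0.4616, 0.0457, 0.1151]
orientation: [0.51, 0.492, -0.504, 0.494]
ft_force: [-0.8, -0.3, -1.1]
grip_width: 0.0171
t 35.02 tcp [0.4616 0.0457 0.1151] grip 0.0171 F [-0.8 -0.3 -1.1]
[[ 0.008  1.    -0.028]
 [ 0.004 -0.029 -1.   ]
 [-1.     0.008 -0.005]]
shift cm [  1.39  16.76 -16.25] turn [ 4.8 -0.3 -0.2] j6 -0.1
shift cm [  1.39  16.76 -16.25] turn [-175.2    0.2   -0.4] j6 -0.1
```

View pics/c12.png

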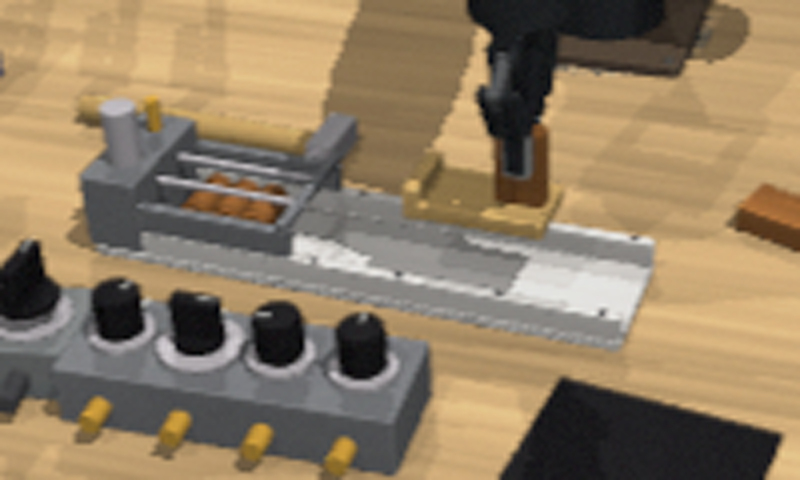

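View pics/c13.png

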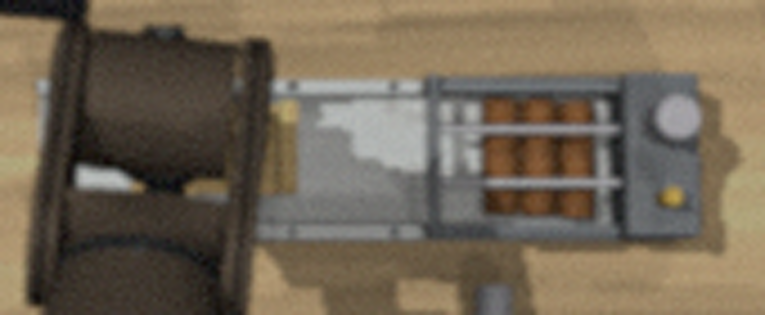

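```bash
python3 -m creep '[{"xyz":[0.3,2.5,-2.5],"turn":[0.5,0,0],"jaw":5},{"xyz":[0.6,5.5,-5.5],"turn":[1,0,0],"jaw":5},{"xyz":[0.8,9,-9],"turn":[2,0,0],"jaw":5},{"xyz":[1,12.5,-12.5],"turn":[4,0,0],"jaw":5},{"xyz":[1.3,15.5,-15.5],"turn":[4.8,0,0],"jaw":5},{"xyz":[1.4,16.8,-16.2],"turn":[4.8,-0.3,0],"jaw":5},{"xyz":[1.4,16.8,-16.2],"turn":[4.8,-0.3,0],"jaw":5}]';python3 - <<'E'
from h import *
s=st(); snap('wrist','w21');go((0.632,0.203,0.048),-6.5)
E
```

```text
time_s: 36.0
tcp_pos: [0.6323, 0.2021, 0.0979]
orientation: [-0.527, -0.471, 0.528, -0.471]
ft_force: [-0.2, -0.8, -1.1]
grip_width: 0.0176
t 36.0 tcp [0.6323 0.2021 0.0979] grip 0.0176 F [-0.2 -0.8 -1.1]
[[-0.     0.994 -0.113]
 [-0.001 -0.113 -0.994]
 [-1.     0.     0.001]]
shift cm [ 5.01  0.02 -0.14] turn [0.  0.1 0. ] j6 0.27
shift cm [ 5.01  0.02 -0.14] turn [-1.8e+02 -0.0e+00  1.0e-01] j6 0.27
```

View pics/w21.png

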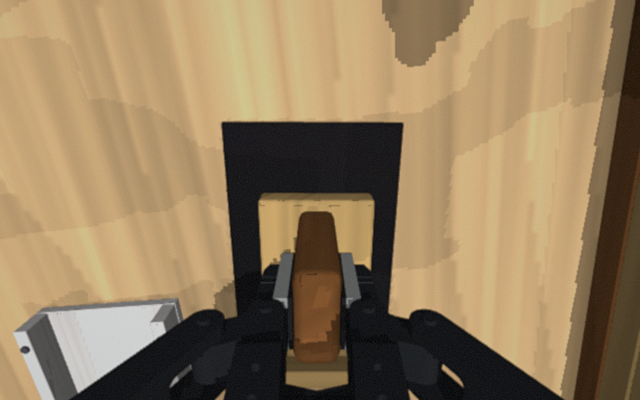

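```bash
python3 -m creep '[{"xyz":[1.5,0,0],"turn":[0,0,0],"jaw":5},{"xyz":[3.5,0,0],"turn":[0,0,0],"jaw":5},{"xyz":[4.6,0,0],"turn":[0,0,0],"jaw":5},{"xyz":[5,0,0],"turn":[0,0,0],"jaw":5},{"xyz":[5.1,0,0],"turn":[0,0,0],"jaw":5},{"xyz":[5.1,0,0],"turn":[0,0,0],"jaw":5}]'
python3 -m creep '[{"xyz":[0,0,0],"turn":[0,0,0],"jaw":25},{"xyz":[0,0,0],"turn":[0,0,0],"jaw":40},{"xyz":[0,0,0],"turn":[0,0,0],"jaw":50},{"xyz":[-3,0,0],"turn":[0,0,0],"jaw":50},{"xyz":[-8,0,0],"turn":[0,0,0],"jaw":50},{"xyz":[-12,0,2],"turn":[0,0,0],"jaw":50},{"xyz":[-13,0,3],"turn":[0,0,0],"jaw":50}]';python3 - <<'E'
from h import *
s=st(); snap('wrist','w22');go((0.60,-0.24,0.2),-6.5)
E
```

```text
time_s: 36.8
tcp_pos: [0.6322, 0.2018, 0.0477]
orientation: [0.528, 0.47, -0.527, 0.471]
ft_force: [-0.3, -0.3, -1.7]
grip_width: 0.0171
time_s: 37.67
tcp_pos: [0.6306, 0.1717, 0.182]
orientation: [0.53, 0.469, -0.525, 0.473]
ft_force: [-0.1, 0.8, -0.3]
grip_width: 0.0425
t 37.67 tcp [0.6306 0.1717 0.182 ] grip 0.0425 F [-0.1  0.8 -0.3]
[[ 0.008  0.994 -0.113]
 [-0.    -0.113 -0.994]
 [-1.     0.008 -0.001]]
shift cm [-1.86  1.71 41.15] turn [-0.   0.  -0.4] j6 0.22
shift cm [-1.86  1.71 41.15] turn [180.   -0.6  -0. ] j6 0.22
```

View pics/w22.png

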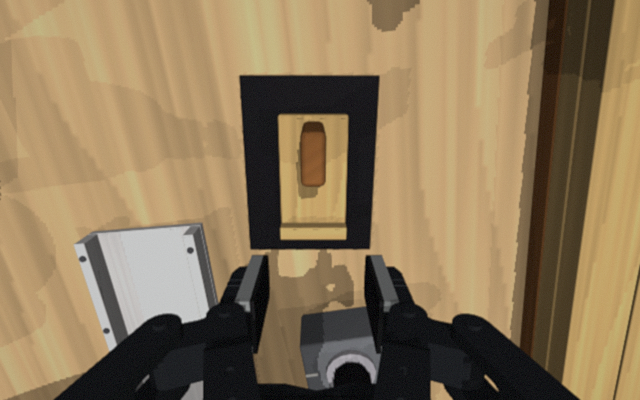

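```bash
python3 -m creep '[{"xyz":[-1,0,3],"turn":[-8,0,0],"jaw":40},{"xyz":[-1.8,0,7],"turn":[-16,0,0],"jaw":40},{"xyz":[-1.8,0,11],"turn":[-24,0,0],"jaw":35},{"xyz":[-1.8,-0.4,15],"turn":[-32,0,0],"jaw":35},{"xyz":[-1.8,-0.5,19],"turn":[-40,0,0],"jaw":35},{"xyz":[-1.8,-0.6,23],"turn":[-48,0,0],"jaw":35},{"xyz":[-1.8,-0.8,27],"turn":[-56,0,0],"jaw":35},{"xyz":[-1.8,-0.9,31],"turn":[-64,0,0],"jaw":35},{"xyz":[-1.8,-1,35],"turn":[-72,0,0],"jaw":35},{"xyz":[-1.8,-1.2,39],"turn":[-78,0,0],"jaw":35},{"xyz":[-1.8,-1.3,42.5],"turn":[-78,0,0],"jaw":35},{"xyz":[-1.8,-1.3,42.5],"turn":[-78,0,0],"jaw":35}]';python3 - <<'E'
from h import *
s=st(); snap('wrist','w23')
E
```

```text
time_s: 39.22
tcp_pos: [0.5673, -0.2515, 0.1966]
orientation: [0.116, 0.697, -0.115, 0.699]
ft_force: [-0.0, 1.0, 0.5]
grip_width: 0.0299
t 39.23 tcp [ 0.5673 -0.2515  0.1966] grip 0.0299 F [-0.   1.   0.5]
[[ 0.003  0.321  0.947]
 [ 0.001  0.947 -0.321]
 [-1.     0.002  0.003]]
```

View pics/w23.png

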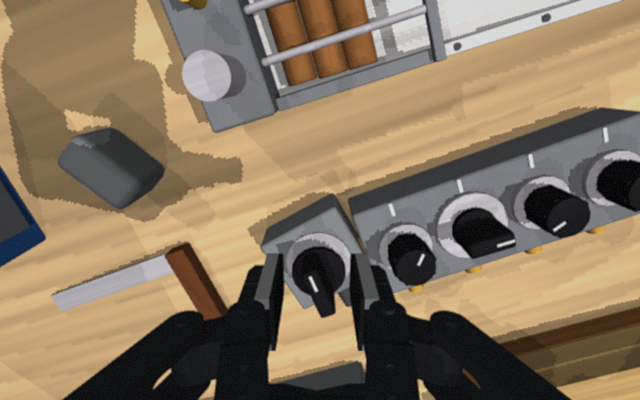

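```bash
python3 - <<'E'
from h import *
crop('w23',250,180,450,320,4,'c14')
E
```

```text
(no output)
```

View pics/c14.png

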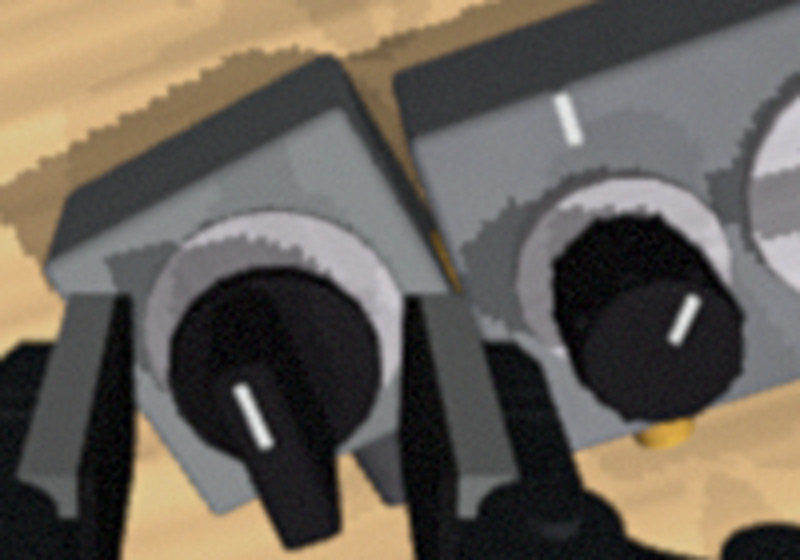

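```bash
python3 - <<'E'
from h import *
f=lambda a,b,z:w('w23',a/4+250,b/4+180,z)[:2]
a=f(240,385,.1);b=f(268,447,.1);e=f(310,541,.1);d=b-a;u=d/np.linalg.norm(d)
print(a,b,e,'yaw',np.degrees(np.arctan2(d[1],d[0])), 'mark-end yaw',np.degrees(np.arctan2(*(e-a)[::-1])))
u=(e-a)/np.linalg.norm(e-a)
print('axis from end',e-.022*u, 'ends', e-.044*u)
# disc z=.067 : left 170, right 382, bottom ~460
print('disc', f(170,360,.067),f(382,365,.067),(f(170,360,.067)+f(382,365,.067))/2,f(275,268,.067),f(275,455,.067))
print('reg', f(662,350,.09))
c=[f(*q,.045) for q in((50,265),(345,105),(460,290))];print('box',c)
print('box ctr',(c[0]+c[2])/2, np.linalg.norm(c[0]-c[1]),np.linalg.norm(c[1]-c[2]))
E
```

```text
[ 0.62460174 -0.27436629] [ 0.63945627 -0.27370734] [ 0.6629069  -0.27275144] yaw 2.5399887172538516 mark-end yaw 2.4140094000255443
axis from end [ 0.64092642 -0.27367808] ends [ 0.61894595 -0.27460472]
disc [ 0.63259306 -0.29369654] [ 0.64864735 -0.25044447] [ 0.64062021 -0.2720705 ] [ 0.61893998 -0.26502778] [ 0.66273737 -0.27976407]
reg [ 0.64984561 -0.19452041]
box [array([ 0.61213052, -0.3169141 ]), array([ 0.5966984 , -0.24104351]), array([ 0.64859103, -0.22972285])]
box ctr [ 0.63036077 -0.27331848] 0.07742413426979255 0.0531131065485508
```

```bash
python3 - <<'E'
from h import *
go((0.641,-0.273,0.13),92.4)
E
```

```text
shift cm [6.7  0.16 7.67] turn [-21.1   0.2  -0.1] j6 -1.83
shift cm [6.7  0.16 7.67] turn [158.9  -0.2  -0.3] j6 -1.83
```

```bash
python3 -m creep '[{"xyz":[0,0.1,3],"turn":[-8,0,0],"jaw":35},{"xyz":[1,0.2,6],"turn":[-16,0,0],"jaw":35},{"xyz":[3,0.2,7.7],"turn":[-21,0,0],"jaw":35},{"xyz":[5.3,0.2,7.7],"turn":[-21,0,0],"jaw":35},{"xyz":[5.5,0.2,7.7],"turn":[-21,0,0],"jaw":35},{"xyz":[5.5,0.2,7.7],"turn":[-21,0,0],"jaw":35}]';python3 - <<'E'
from h import *
s=st(); snap('wrist','w24');crop('w24',220,160,420,300,4,'c15')
go((0.641,-0.273,0.073),92.4)
E
```

```text
time_s: 40.02
tcp_pos: [0.6408, -0.2721, 0.1417]
orientation: [-0.013, 0.706, 0.015, 0.708]
ft_force: [-1.4, 0.1, 0.9]
grip_width: 0.0297
t 40.02 tcp [ 0.6408 -0.2721  0.1417] grip 0.0297 F [-1.4  0.1  0.9]
[[ 0.003 -0.04   0.999]
 [ 0.002  0.999  0.04 ]
 [-1.     0.002  0.003]]
shift cm [ 6.97 -0.06 -0.06] turn [-0.1  0.2 -0.1] j6 -2.16
shift cm [ 6.97 -0.06 -0.06] turn [ 1.799e+02 -1.000e-01 -4.000e-01] j6 -2.16
```

View pics/w24.png

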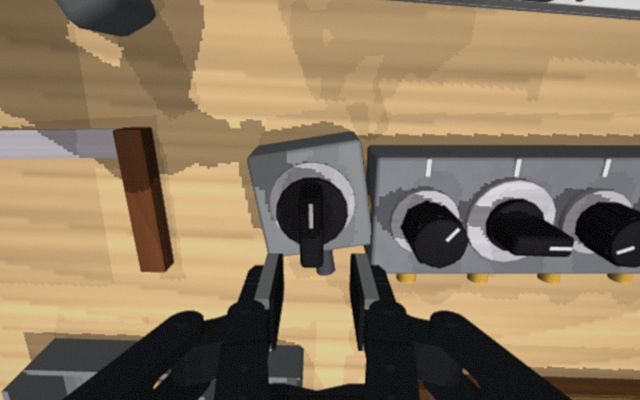

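```bash
python3 - <<'E'
from h import *
print(w('w24',311.5,266,.1),w('w24',310.5,206,.1),w('w24',311,228,.1))
E
python3 -m creep '[{"xyz":[2,-0.1,-0.05],"turn":[0,0,0],"jaw":35},{"xyz":[5,-0.2,-0.05],"turn":[0,0,0],"jaw":35},{"xyz":[6.4,-0.2,-0.05],"turn":[0,0,0],"jaw":35},{"xyz":[6.8,-0.2,-0.05],"turn":[0,0,0],"jaw":35},{"xyz":[6.8,-0.2,-0.05],"turn":[0,0,0],"jaw":20},{"xyz":[6.8,-0.2,-0.05],"turn":[0,0,0],"jaw":5},{"xyz":[6.8,-0.2,-0.05],"turn":[0,0,0],"jaw":5},{"xyz":[6.8,-0.2,-0.05],"turn":[0,0,0],"jaw":5}]'
```

```text
[ 0.66279786 -0.27254776  0.1       ] [ 0.6253623  -0.27446212  0.1       ] [ 0.63856764 -0.27371147  0.1       ]
time_s: 41.08
tcp_pos: [0.6417, -0.2749, 0.0757]
orientation: [-0.014, 0.705, 0.014, 0.709]
ft_force: [-0.7, -0.7, 0.7]
grip_width: 0.0125
```

Gripped. Press down.

```bash
python3 -m creep '[{"xyz":[0.3,0,0],"turn":[0,0,0],"jaw":5},{"xyz":[0.6,0,0],"turn":[0,0,0],"jaw":5},{"xyz":[0.75,0,0],"turn":[0,0,0],"jaw":5},{"xyz":[0.8,0,0],"turn":[0,0,0],"jaw":5},{"xyz":[0.8,0,0],"turn":[0,0,0],"jaw":5}]'
```

```text
time_s: 41.7
tcp_pos: [0.6418, -0.275, 0.069]
orientation: [-0.014, 0.705, 0.014, 0.709]
ft_force: [-2.8, 0.6, 6.2]
grip_width: 0.0128
```

```bash
python3 -m creep '[{"xyz":[0.1,0,0],"turn":[0,0,0],"jaw":5},{"xyz":[0.2,0,0],"turn":[0,0,0],"jaw":5},{"xyz":[0.3,0,0],"turn":[0,0,0],"jaw":5}]'; python3 - <<'E'
from h import *
st();snap('scene','s25');crop('s25',170,180,320,270,5,'c16')
st()
E
```

```text
time_s: 42.08
tcp_pos: [0.6419, -0.2751, 0.0686]
orientation: [-0.014, 0.705, 0.015, 0.708]
ft_force: [-6.1, 1.7, 14.1]
grip_width: 0.0129
t 42.08 tcp [ 0.6419 -0.2751  0.0686] grip 0.0129 F [-6.1  1.7 14.1]
[[ 0.004 -0.041  0.999]
 [ 0.     0.999  0.041]
 [-1.     0.     0.004]]
t 42.12 tcp [ 0.6419 -0.275   0.0686] grip 0.0129 F [-5.7  1.5 11.7]
[[ 0.004 -0.041  0.999]
 [ 0.     0.999  0.041]
 [-1.     0.     0.004]]
```

View pics/c16.png

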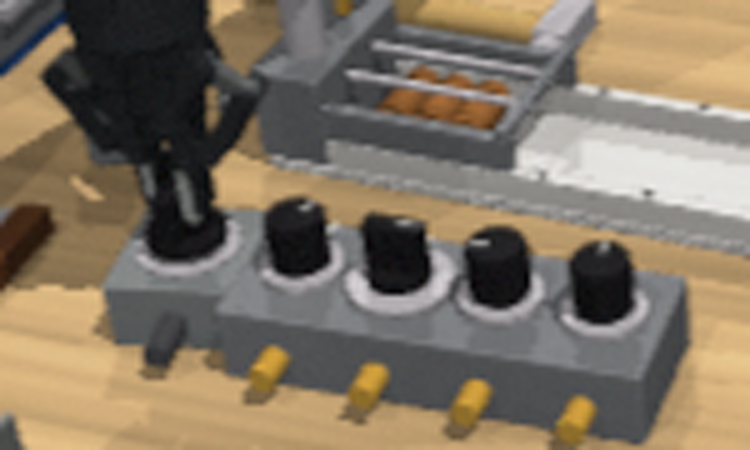

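```bash
python3 -m creep '[{"xyz":[0.2,0,0],"turn":[5,0,0],"jaw":5},{"xyz":[0.2,0,0],"turn":[12,0,0],"jaw":5},{"xyz":[0.2,0,0],"turn":[20,0,0],"jaw":5},{"xyz":[0.2,0,0],"turn":[28,0,0],"jaw":5},{"xyz":[0.2,0,0],"turn":[36,0,0],"jaw":5},{"xyz":[0.2,0,0],"turn":[44,0,0],"jaw":5},{"xyz":[0.2,0,0],"turn":[51,0,0],"jaw":5},{"xyz":[0.2,0,0],"turn":[57,0,0],"jaw":5},{"xyz":[0.2,0,0],"turn":[62,0,0],"jaw":5},{"xyz":[0.2,0,0],"turn":[65,0,0],"jaw":5},{"xyz":[0.2,0,0],"turn":[65,0,0],"jaw":5},{"xyz":[0.2,0,0],"turn":[65,0,0],"jaw":5}]'; python3 - <<'E'
from h import *
s=st();print(s['wrist_torque'],s['joint_positions'])
E
```

```text
time_s: 43.62
tcp_pos: [0.6424, -0.2742, 0.0687]
orientation: [0.368, 0.603, -0.366, 0.606]
ft_force: [-4.4, 3.2, 9.0]
grip_width: 0.0129
t 43.62 tcp [ 0.6424 -0.2742  0.0687] grip 0.0129 F [-4.4  3.2  9. ]
[[ 0.004  0.887  0.462]
 [ 0.001  0.462 -0.887]
 [-1.     0.004  0.001]]
[0.54353959 0.68918499 0.52264922] [-0.54945933  0.4940833   1.61744375  0.00341665  1.02696268 -1.03155857]
```

```bash
python3 -m creep '[{"xyz":[-0.3,0,0],"turn":[0,0,0],"jaw":5},{"xyz":[-0.6,0,0],"turn":[0,0,0],"jaw":5},{"xyz":[-0.7,0,0],"turn":[0,0,0],"jaw":15},{"xyz":[-0.7,0,0],"turn":[0,0,0],"jaw":35},{"xyz":[-0.7,0,0],"turn":[0,0,0],"jaw":35},{"xyz":[-3,0,0],"turn":[0,0,0],"jaw":35},{"xyz":[-7,0,0],"turn":[0,0,0],"jaw":35},{"xyz":[-11,0,0],"turn":[0,0,0],"jaw":35},{"xyz":[-13,-5,0],"turn":[0,0,0],"jaw":35},{"xyz":[-13,-9,0],"turn":[0,0,0],"jaw":35},{"xyz":[-13,-9,0],"turn":[0,0,0],"jaw":35}]'; python3 - <<'E'
from h import *
s=st();snap('wrist','w26');snap('scene','s26');snap('top','t26');crop('s26',170,160,410,290,3.3,'c17')
E
```

```text
time_s: 45.0
tcp_pos: [0.5609, -0.3175, 0.2007]
orientation: [0.369, 0.602, -0.367, 0.606]
ft_force: [0.6, 0.5, 0.5]
grip_width: 0.03
t 45.0 tcp [ 0.5609 -0.3175  0.2007] grip 0.03 F [0.6 0.5 0.5]
[[ 0.006  0.888  0.459]
 [-0.001  0.459 -0.888]
 [-1.     0.005  0.004]]
```

View pics/w26.png

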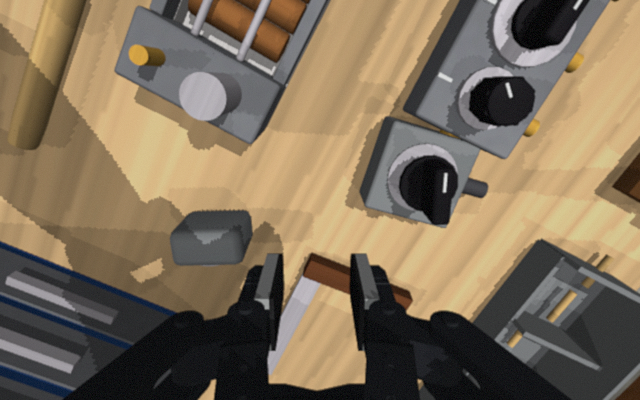

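View pics/c17.png

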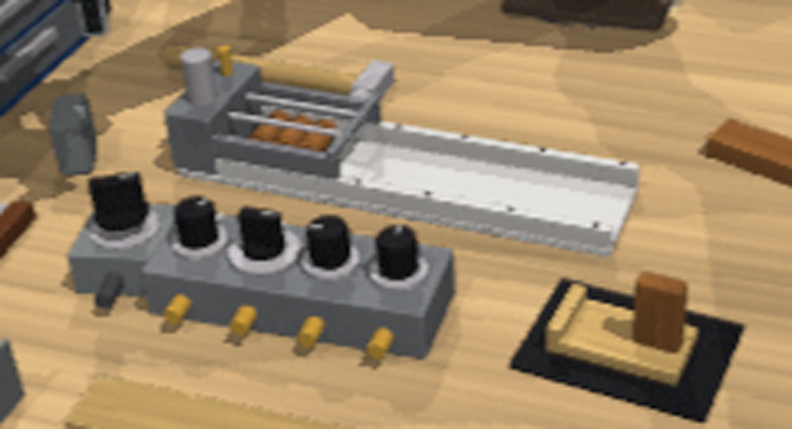

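View pics/t26.png

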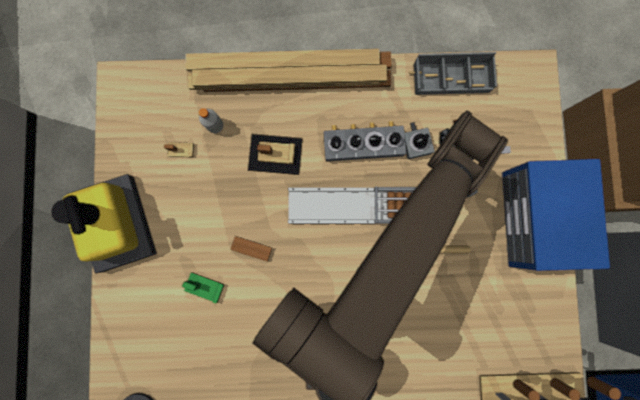

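```bash
python3 - <<'E'
from h import *
a=w('w26',445,174,.1);b=w('w26',444,192,.1);d=b-a;print('bar yaw',np.degrees(np.arctan2(d[1],d[0])))
print('bar top z',[w('w26',u,v)[2].round(4) for u,v in((440,180),(448,185),(440,205),(440,212))])
crop('w26',350,100,510,240,5,'c18')
E
```

```text
bar yaw -59.00160727334085
bar top z [np.float64(0.1016), np.float64(0.1001), np.float64(0.1002), np.float64(0.101)]
```

View pics/c18.png

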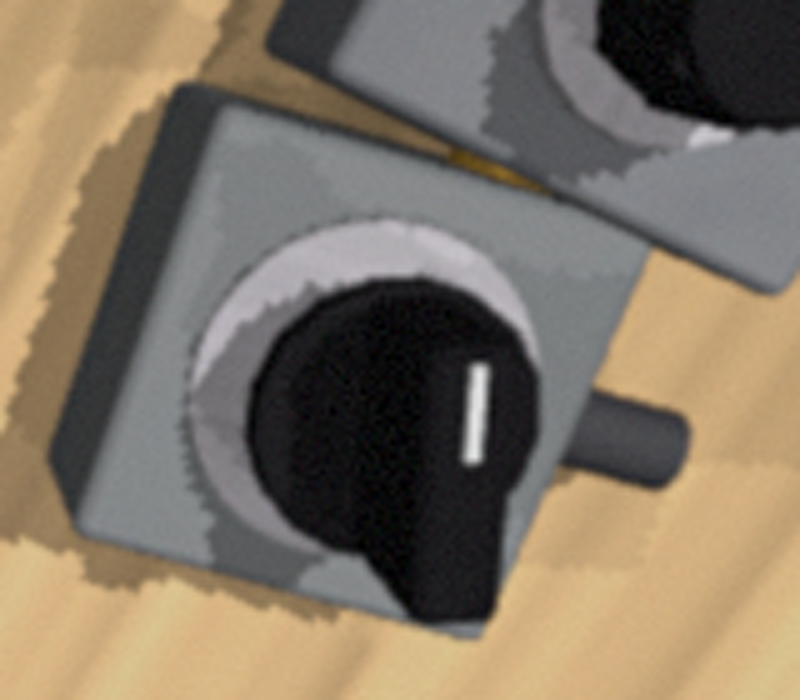

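```bash
python3 - <<'E'
from h import *
f=lambda a,b:w('w26',a/5+350,b/5+100,.1)
d=f(473,465)-f(481,363);print(np.degrees(np.arctan2(d[1],d[0])))
snap('scene','s27');st();bot.sign_off()
E
```

```text
-60.212929793496336
t 45.2 tcp [ 0.5629 -0.3156  0.1988] grip 0.03 F [-0.6  0.5 -0.7]
[[ 0.005  0.887  0.463]
 [ 0.001  0.463 -0.887]
 [-1.     0.005  0.002]]
the job is handed in; nothing more can be done
```

The whole job is done and handed in at about 45 s of the 210 s allowed. No check failed. `sign_off` gives no verdict, so the results below come from my own camera and force readings.

- **Valve:** I turned the bar-handled valve about 72° clockwise to its stop. The pictures afterwards show the bar lying along the row. The round knobs looked undisturbed.
- **Dowels:** Three dowels were present. I laid all three in the track and rolled them in with the larger wooden pusher, the one on the black board. The scene pictures after that show all three lying crosswise under the guard.
- **Pusher:** It stands upright on its board. I set it down at (0.632, 0.202), about 3 mm from where I measured the spot to be.
- **Re-arm knob:** I pressed it about 7 mm down until the force rose past the spring's 8 N. I then turned it about 63° clockwise until it met resistance, at roughly 1.25 rad. It sprang back up, with the bar top reading about 0.100 m, and the robot is clear of everything.

The main disagreement was between the cameras: the top and wrist views placed the dowels about 5 mm apart in y, and I aimed between the two or at the wrist reading. For the re-arm bar's final angle, the gripper reading gave -62.5° and the two picture readings gave -59° and -60°. All of them are past the required turn.

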